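Line up a grinder rest plate with a drift pin and fit its bolt

ROBOT

A 6-joint arm with a two-finger parallel gripper is mounted at the origin on the work surface. World frame = base frame: x ahead of the robot, y to its left, z up, the work surface at z = 0. Lengths are in m, angles in rad, forces in N, time in s.
With the tool pointing down it reaches from about 0.35 to 0.975 m from the base axis. Payload 7.1 kg.
Tool frame: the origin (TCP) lies at the very end of the fingers, on their centre line; the grasp point (between the pads) lies arm.grip_depth behind it (arm.grip_depth is the distance from the TCP to the grasp point, in m); x points along the fingers, z is the direction in which the jaws open and shut, and the axes are right-handed (so a half turn about x gives the same grasp; the last joint's range is limited). The gripper opens to 88 mm and grips with 3 to 60 N. Pads are 20 mm wide; open, the fingers measure 115 mm over their backs; the gripper's body (75 mm by 178 mm) begins 61 mm behind the grasp point.
Start: joints at [-1.339, 0.423, 1.63, -0, 1.089, -0.019], TCP at [0.155, -0.605, 0.223] pointing down, gripper open.
Joint ranges: [-3, 3], [-0.9, 2.11], [0.09, 2.58], [-1.31, 4.45], [0.11, 2.69], [-2.54, 2.54]. Speed limits (rad/s): [2.39, 2.39, 3.01, 3.14, 3.14, 3.14].

INTERFACE

Orientations are given as a unit quaternion [x, y, z, w].
In Python, from station import arm gives the robot as it stands.
- The arm moves only by the tool step_arm, never from a script. Its argument "moves" is a list of rows, each an object of numbers: "rx", "ry", "rz": the turn, a rotation vector about the world's x, y, z in degrees; "x", "y", "z": the shift along the world's x, y, z in m; "gripper": the opening, from 0 (shut) to 1 (fully open). A call has 1 to 8 rows; each row is the pose to reach, as a shift and turn from the pose commanded when the call began; what a row does not reach only later rows make up. A row lasts 1/10 s, in which the tool goes at most 50 mm and 8.59 degrees, less where a joint would pass 70% of its speed; a pose out of reach is approached as far as the arm can. A call with a gripper value outside its range is refused whole. The fingers move at their own pace and stop on an object; "squeeze" is the grip in N (left out, the last holds). Time passes only in rows, so rows that repeat a pose let the fingers close. It gives the time, the measured TCP pose, the force and the opening at its end, in the units of the state.
- arm.sense(): the state, without advancing time (a new reading comes with each control period).
- arm.capture(name): name is "scene" or "top" or "wrist"; returns (picture, depth): 480x640x3 uint8, red, green, blue; 480x640 float32, m along the optical axis (not along the pixel's ray), 0 where there is no reading.
- arm.camera_model(name): a dict with "fov_y" (degrees; the focal length in pixels is half the picture's height over the tangent of half this angle, whatever the lens; pixels are square), "cx", "cy" (the principal point, pixels), "R" (3x3) and "t" (3): a world point X has camera coordinates R X + t; the wrist camera has in their place "T_tool_cam" (4x4, takes a point from camera to tool coordinates, whose origin is the TCP and whose axes are the tool frame's). Camera axes: x right, y down, z forward; pixel columns grow to the right and rows downward; lengths in m; the calibration is good to about 2 mm. The wrist camera is an equidistant fisheye: a pixel r from the principal point sees the ray r / f radians off the axis. A picture is of the moment at which its call begins: read the wrist's pose just before it. camera_model takes no time and is no camera call.
- arm.close_job(): hands the job in, once; it reports no verdict.
Trained networks look in the newest picture that a camera, given by its name, has taken for a name from the list of things; names that differ only in an ending like _2 or _b are one class to them, and where a whole thing is asked for, a point or a joint stands for the part that bears it (a point fixed in the world has none). Each returns a list of dicts, best first, with "confidence" (0 to 1); they miss things now and then, are a little off and sometimes report something else, mostly with a low value. They report only what shows in the picture. A call takes as long as a camera call. They do not tell look-alikes from the thing itself.
- arm.find_in(name, camera): "extent" ([centre column, centre row, width, height] in pixels, round what is visible of it).
- arm.masks_of(name, camera): "pixels" (480x640 bool, what is visible of it) and "extent" ([centre column, centre row, width, height] in pixels, round what is visible of it).
The state is a dict: "t": time; "qpos": joint angles; "joint_velocities": joint speeds; "effort": joint torques, N m; "eef_pos": TCP position; "tcp_rot": TCP orientation; "contact_force": force on the tool from outside, world axes, zero at the start; "moment": the same for the moment, N m; "grip_width": finger opening in m.
Only numpy, scipy, OpenCV 4.12 (cv2) and the standard library are available. Lean on these libraries where they do the work, as an engineer would, in place of code of your own. Each camera call takes 0.05 s, during which the arm holds its last target.

TASK

The rest plate on the grinder bed has swung round on its pivot bolt, so its holes no longer meet those of the nut bar hidden underneath. Feel for the bar's far hole with the drift pin through the plate's far hole, moving the plate only with the drift, and ease the drift fully home so that the holes line up; leave it standing there. Then fit the knurled bolt fully home in the middle hole, let go of both, never force anything, and leave everything else undisturbed.

Things in the scene. Friction and masses are not known exactly. Their poses are not given: they have to be found in the camera images.
- bed: Grey hollow cast bed, 180 (x) x 200 (y) x 60 mm high, feet 10 mm thick out to 210 mm in x, fixed to the bench. Origin: centre of underside, z up; flat top 60 mm above it. Under the plate its top has an open channel, x -46 to +46, y -44 to +72 mm, with the nut bar inside. No part pushed into bed, bar or plate may press on it with more than 50 N; keep the gripper itself off them (10 N)
- bar_pivot (a point): Point on the vertical pivot axis of plate and nut bar, level with the bar's upper face, 4 mm below the bed's top; in the bed's frame x 0, y -75, z 56 mm. Axes as the bed's. The bar, hidden by the plate and without a reading, is clamped dark steel 16 mm thick, free below for 40 mm, with two 12 mm through holes (1 mm chamfer) 70 and 125 mm from this axis, roughly along +y
- far_hole (a point): Centre, on the upper face, of the far hole in the bright steel rest plate: 12 mm through, 1 mm chamfer, 125 mm from the pivot, 68 mm above the bed's underside. Plate 76 x 165 x 8 mm, flat on the bed; it turns on the pivot with 2.5 N drag here and stays. It starts turned counter-clockwise (from above) of the bar: the bar's far hole lies up to 28 mm clockwise round the pivot from here (to bed +x)
- mid_hole (a point): Centre, on the upper face, of the plate's middle hole, where the bolt goes: 12 mm through, 1 mm chamfer, 70 mm from the pivot and 55 mm from the far hole. A hexagon pivot bolt head, 10 mm above the plate, stays fitted at the pivot
- drift: Drift pin, bright steel, 0.1 kg, upright in any of the rack's three holes. Origin: on its axis at the underside of its head (shoulder), z up. Head: plain cylinder 18 mm across, 37 mm high, top edge bevelled. Below: 38 mm long, 11 mm across for the first 20 mm, then tapering to an 8.5 mm flat end. Home when the shoulder rests on the plate
- bolt: Knurled bolt, dark steel, 0.15 kg, upright in any of the rack's three holes. Origin: on its axis at the underside of its head, z up. Head: cylinder 26 mm across, 32 mm high, dark socket in its top. Plain shank 10.6 mm across, 32 mm long, 1 mm bevel at its end. Home when the head rests on the plate
- rack: Wooden rack, 56 (x) x 176 (y) x 50 mm high, fixed, with three 14 mm holes at y -58, 0, +58 mm; origin: centre of underside. Drift, bolt and a T-headed screw hang in them in any order, heads resting on the rack's top
- tscrew: T-headed screw in the rack, not needed, leave it in place: 16 mm round neck, 52 mm cross bar 8 mm thick lying across the rack (its x), up to 24 mm over the rack's top
- washer: Loose brass washer, 18 mm across, 3 mm thick, lying on the bed's top at about x 72, y 78 mm in the bed's frame. Leave it lying on the bed
- spanner: Open-ended spanner, 180 mm long, lying beyond the bed. Not needed
- greasetin: Metal tin, 64 mm across, 55 mm high, standing beyond the rack. Not needed
- wheel: Grey grinding wheel, 100 mm across, 20 mm high, lying flat nearer the robot. Not needed
- mug: White mug, 76 mm across, 85 mm high, beyond the bed. Not needed
- driver: Red-handled screwdriver lying nearer the robot. Not needed
- rodA: Brass rod, 150 mm long, 8 mm across, lying nearer the robot. Not needed
There are look-alikes about, which are no part of the job. Leave any brown look-alike of the drift alone. What is shaped like the bolt but purple is not meant.

How it is judged:
By the outcome, as a careful person would: the job done as asked, in the order asked, and still so for the second after the job is handed in, with the robot touching nothing.
It also fails if it takes over 69 s, if anything falls off the work surface, if the arm or the gripper's body presses on something with over 40 N, if the wrist force passes 120 N, or if a joint passes its speed limit or range.

## Working session

There is one attempt and no reset: what is moved stays moved. The work goes in short steps, Python scripts to look and compute and a tool call to move; the robot and the scene stay as the last step left them, time stands still between calls to the robot, and variables do not carry over. Pictures are saved under pics/ and viewed, and the job is handed in when it is done.

Besides the shell and the picture viewer there is one more tool, called after ">>>" as a command line: name --argument value ..., lists and objects as JSON in quotes. step_arm: Moves the arm, as the interface text tells. Its arguments: {"type":"object","properties":{"moves":{"type":"array","items":{"type":"object","properties":{"rx":{"type":"number"},"ry":{"type":"number"},"rz":{"type":"number"},"x":{"type":"number"},"y":{"type":"number"},"z":{"type":"number"},"gripper":{"type":"number"}}}},"squeeze":{"type":"number"}},"required":["moves"]}

```bash
ls; mkdir -p pics; python3 - <<'E'
from station import arm
import cv2,json
s=arm.sense()
print({k:(v if not hasattr(v,'tolist') else v.tolist()) for k,v in s.items()})
print(arm.grip_depth)
for n in ("scene","top"):
    p,d=arm.capture(n); cv2.imwrite(f"pics/{n}0.png",p[:,:,::-1])
    import numpy as np; np.save(f"{n}0.npy",d); 
for n in ("scene","top","wrist"): print(n,arm.camera_model(n))
E
```

```text
pics
{'t': 0.0, 'qpos': [-1.3390137881774267, 0.4238311996952112, 1.6306507848131224, -8.277444190976948e-06, 1.0886006739719103, -0.01894714931292105], 'joint_velocities': [0.0014650424265151, -0.0015567874563073032, 0.0005946059674146681, -0.0005394641290457371, 0.00017038111665491272, -0.0002171364686625205], 'effort': [0.0007856763295421842, -54.462586641311646, -27.367172241210938, 0.06436116993427277, 0.02265236747916788, -0.00011681270734698046], 'eef_pos': [0.1550010335810596, -0.604922166844601, 0.22192312198154063], 'tcp_rot': [0.43388531307056466, 0.5590066841942062, -0.4332276910493082, 0.5581835091042572], 'contact_force': [0.2731564230136366, -0.37342001143070436, 0.47686432544533264], 'moment': [-0.00543866128460172, 0.009332891112799316, -0.048982086224138514], 'grip_width': 0.0878075186561875}
0.0187
scene {'fov_y': 48.95323074158478, 'cx': 327.5283568778819, 'cy': 235.76108687131318, 'R': array([[ 0.14325155,  0.9896286 ,  0.01068761],
       [ 0.79546971, -0.10870817, -0.59616313],
       [-0.58881825,  0.09390296, -0.80279219]]), 't': array([-0.03089365, -0.39031262,  1.40213688])}
top {'fov_y': 57.40866085457381, 'cx': 324.66695760690317, 'cy': 240.21779839855785, 'R': array([[-7.64293770e-04, -9.99996766e-01,  2.42560004e-03],
       [-9.86939484e-01,  3.63570440e-04, -1.61091040e-01],
       [ 1.61089638e-01, -2.51704133e-03, -9.86936570e-01]]), 't': array([-0.05147652,  0.56259034,  1.02987526])}
wrist {'fov_y': 65.70646984690485, 'cx': 312.01195312306146, 'cy': 237.55122344457055, 'T_tool_cam': array([[ 5.05351872e-05, -2.86102598e-01,  9.58198988e-01,
        -1.62094615e-01],
       [ 1.44059705e-04, -9.58198977e-01, -2.86102602e-01,
         7.87420062e-02],
       [ 9.99999988e-01,  1.52496112e-04, -7.20690879e-06,
        -5.21389114e-04],
       [ 0.00000000e+00,  0.00000000e+00,  0.00000000e+00,
         1.00000000e+00]])}
```

View pics/scene0.png

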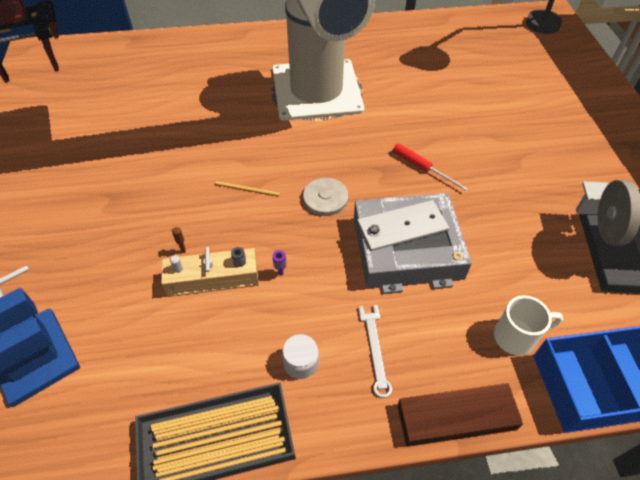

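View pics/top0.png

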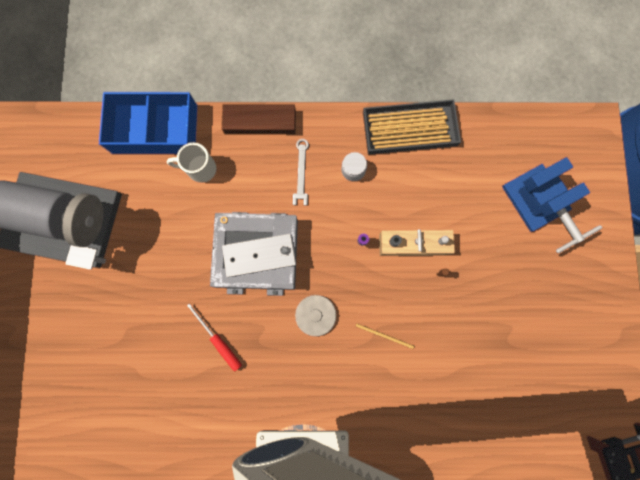

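```bash
cat > h.py <<'E'
import numpy as np, cv2
from scipy.spatial.transform import Rotation as Ro
from station import arm
def foc(m): return 240/np.tan(np.radians(m['fov_y'])/2)
def px2w(n,u,v,d):
    m=arm.camera_model(n); f=foc(m)
    c=np.array([(u-m['cx'])/f*d,(v-m['cy'])/f*d,d]); return m['R'].T@(c-m['t'])
def px2plane(n,u,v,z):
    m=arm.camera_model(n); f=foc(m)
    r=m['R'].T@np.array([(u-m['cx'])/f,(v-m['cy'])/f,1.]); o=-m['R'].T@m['t']
    return o+r*(z-o[2])/r[2]
def w2px(n,X):
    m=arm.camera_model(n); f=foc(m); c=m['R']@np.asarray(X)+m['t']
    return m['cx']+f*c[0]/c[2], m['cy']+f*c[1]/c[2]
def wT(s=None):
    s=s or arm.sense(); m=arm.camera_model('wrist')
    T=np.eye(4);T[:3,:3]=Ro.from_quat(s['tcp_rot']).as_matrix();T[:3,3]=s['eef_pos']
    return T@m['T_tool_cam']
def wplane(T,u,v,z):
    m=arm.camera_model('wrist'); f=foc(m); a=u-m['cx'];b=v-m['cy'];r=np.hypot(a,b);th=r/f
    d=np.array([a/r*np.sin(th),b/r*np.sin(th),np.cos(th)]) if r>0 else np.array([0,0,1.])
    d=T[:3,:3]@d;o=T[:3,3]; return o+d*(z-o[2])/d[2]
def w2wpx(T,X):
    m=arm.camera_model('wrist'); f=foc(m); c=T[:3,:3].T@(np.asarray(X)-T[:3,3])
    r=np.hypot(c[0],c[1]);th=np.arctan2(r,c[2]); return m['cx']+f*th*c[0]/r, m['cy']+f*th*c[1]/r
def snap(name):
    s=arm.sense();T=wT(s);p,d=arm.capture('wrist');cv2.imwrite(f'pics/{name}.png',p[:,:,::-1]);np.save(name+'.npy',d);np.save(name+'_T.npy',T)
    print('t',arm.sense()['t'],s['eef_pos'],Ro.from_quat(s['tcp_rot']).as_matrix().round(3).tolist());return p,d,T
E
python3 - <<'E'
from h import *
d=np.load('top0.npy')
for nm,u,v in [('drift',445,240),('ts',420,240),('bolt',397,240),('rackL',383,243),('rackR',453,243),('bed tl',217,216),('tr',295,216),('bl',214,286),('br',294,287),('far',233,260),('mid',255,255),('piv',285,251),('washer',224,220),('purple',363,240),('brown',446,273),('tin',354,166)]:
    print(nm,d[v,u],px2w('top',u,v,d[v,u]).round(4))
for n in ['drift','bolt','tscrew','rack','bed','washer','far_hole','mid_hole']:
    for r in arm.find_in(n,'top')[:2]: print(n,round(r['confidence'],2),np.round(r['extent'],1))
E
```

```text
drift 1.0358022 [ 0.5564 -0.3361  0.0857]
ts 1.0491194 [ 0.5586 -0.2799  0.0724]
bolt 1.0390952 [ 0.5571 -0.2232  0.0822]
rackL 1.0700938 [ 0.5549 -0.1942  0.0503]
rackR 1.0734382 [ 0.5553 -0.3661  0.0474]
bed tl 1.070408 [0.6203 0.2111 0.0596]
tr 1.071784 [0.6205 0.0207 0.0588]
bl 1.0433145 [0.45   0.2118 0.0593]
br 1.0756731 [0.4493 0.0235 0.0269]
far 1.0562913 [0.5126 0.1692 0.0565]
mid 1.0606738 [0.525  0.1168 0.0542]
piv 1.0376415 [0.5313 0.0422 0.0787]
washer 1.0687689 [0.6103 0.1937 0.0597]
purple 1.0566882 [ 0.56   -0.1442  0.0646]
brown 1.0352931 [ 0.4794 -0.3383  0.0736]
tin 1.0950434 [ 0.7487 -0.1252  0.0565]
drift 0.63 [446.  240.2  10.6   7.6]
bolt 0.54 [394.4 240.   10.5  10.6]
bolt 0.41 [363.4 239.7  10.2  12.2]
tscrew 0.51 [418.6 244.1   3.5  21. ]
rack 0.86 [414.5 245.8  76.2  24.9]
bed 0.94 [257.4 252.8  87.9  86. ]
far_hole 0.77 [258.4 257.   71.4  42. ]
mid_hole 0.81 [257.5 255.4  68.   38.9]
```

```bash
python3 - <<'E'
from h import *
s=arm.sense();print(s['t'],Ro.from_quat(s['tcp_rot']).as_matrix().round(3))
E
```

```text
0.5 [[-0.     0.969  0.248]
 [ 0.     0.248 -0.969]
 [-1.     0.    -0.   ]]
```

>>> step_arm --moves '[{"x": 0.05, "y": 0.03, "z": 0.02, "rz": 8.5}, {"x": 0.1, "y": 0.07, "z": 0.02, "rz": 17}, {"x": 0.14, "y": 0.11, "z": 0.02, "rz": 25.5}, {"x": 0.19, "y": 0.15, "z": 0.02, "rz": 34}, {"x": 0.24, "y": 0.19, "z": 0.02, "rz": 42.5}, {"x": 0.29, "y": 0.22, "z": 0.02, "rz": 51}, {"x": 0.34, "y": 0.25, "z": 0.02, "rz": 59.5}, {"x": 0.38, "y": 0.28, "z": 0.02, "rz": 68}]'

```text
validation failed for argument at $.mo...
```

>>> step_arm --moves '[{"x": 0.02, "y": 0.01, "rz": 7.6}, {"x": 0.02, "y": 0.01, "rz": 7.6}, {"x": 0.02, "y": 0.01, "rz": 7.6}, {"x": 0.02, "y": 0.01, "rz": 7.6}]'

```text
validation failed for argument at $.mo...
```

```bash
python3 - <<'E'
from h import *
snap('w1')
for n in ['drift','bolt','tscrew','rack']:
    for r in arm.find_in(n,'wrist')[:3]: print(n,round(r['confidence'],2),np.round(r['extent'],1))
E
```

```text
t 0.55 [ 0.15513276 -0.60538559  0.22264367] [[-0.0, 0.969, 0.248], [0.0, 0.248, -0.969], [-1.0, 0.0, -0.0]]
drift 0.44 [42.8 13.9 48.3 27.9]
```

View pics/w1.png

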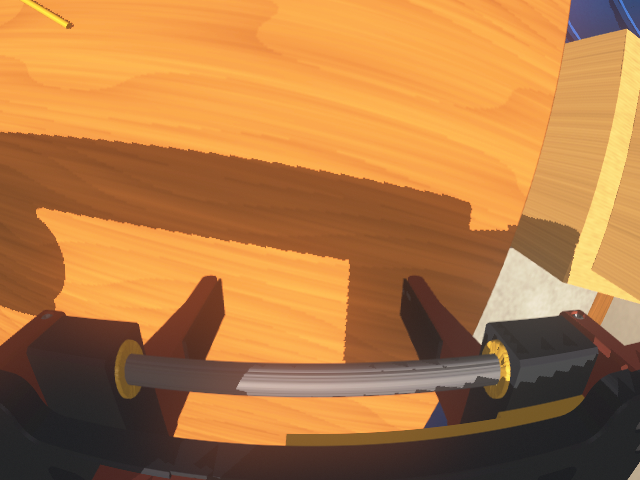

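>>> step_arm --moves '[{"x": 0.05, "y": 0.03, "z": 0.02, "rx": 0, "ry": 0, "rz": 8.5, "gripper": 1.0}, {"x": 0.1, "y": 0.07, "z": 0.02, "rx": 0, "ry": 0, "rz": 17, "gripper": 1.0}, {"x": 0.14, "y": 0.11, "z": 0.02, "rx": 0, "ry": 0, "rz": 25.5, "gripper": 1.0}, {"x": 0.19, "y": 0.14, "z": 0.02, "rx": 0, "ry": 0, "rz": 34, "gripper": 1.0}, {"x": 0.24, "y": 0.17, "z": 0.02, "rx": 0, "ry": 0, "rz": 42.5, "gripper": 1.0}, {"x": 0.29, "y": 0.2, "z": 0.02, "rx": 0, "ry": 0, "rz": 51, "gripper": 1.0}, {"x": 0.34, "y": 0.22, "z": 0.02, "rx": 0, "ry": 0, "rz": 59.5, "gripper": 1.0}, {"x": 0.38, "y": 0.24, "z": 0.02, "rx": 0, "ry": 0, "rz": 68, "gripper": 1.0}]'

```text
t: 1.55
eef_pos: [0.4885, -0.3884, 0.243]
tcp_rot: [0.045, 0.706, -0.045, 0.706]
contact_force: [0.3, -0.1, -0.4]
grip_width: 0.0877
```

>>> step_arm --moves '[{"x": 0.02, "y": 0.0, "z": 0, "rx": 0, "ry": 0, "rz": 7.6, "gripper": 0.5}, {"x": 0.02, "y": 0, "z": 0, "rx": 0, "ry": 0, "rz": 7.6, "gripper": 0.5}, {"x": 0.02, "y": 0, "z": 0, "rx": 0, "ry": 0, "rz": 7.6, "gripper": 0.5}, {"x": 0.02, "y": 0, "z": 0, "rx": 0, "ry": 0, "rz": 7.6, "gripper": 0.5}]'

```text
t: 1.95
eef_pos: [0.5056, -0.3901, 0.2425]
tcp_rot: [0.001, 0.707, -0.001, 0.707]
contact_force: [-0.0, 0.3, -0.4]
grip_width: 0.0594
```

```bash
python3 - <<'E'
from h import *
snap('w2')
for n in ['drift','bolt','rack']:
    for r in arm.find_in(n,'wrist')[:3]: print(n,round(r['confidence'],2),np.round(r['extent'],1))
E
```

```text
t 2.0 [ 0.50558047 -0.39006963  0.24247287] [[-0.001, 0.004, 1.0], [0.0, 1.0, -0.004], [-1.0, 0.0, -0.001]]
drift 0.73 [370.6 161.7  25.1  21.7]
drift 0.53 [286.2 160.6  22.4  25.1]
drift 0.53 [152.5  53.9  45.2 102.3]
bolt 0.6 [370.1  35.   34.1  31.9]
rack 0.86 [365.1  99.2  66.9 179.4]
```

View pics/w2.png

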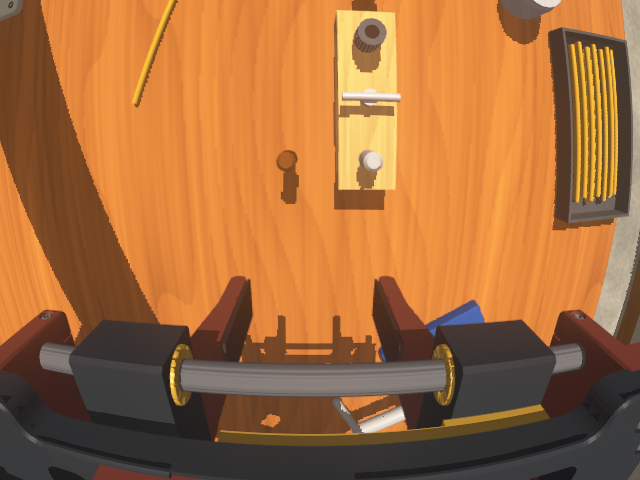

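```bash
python3 - <<'E'
from h import *
T=np.load('w2_T.npy');print(T[:3,3])
print('drift',wplane(T,371.5,160.5,.087),'bolt',wplane(T,370.5,35,.082),'rack corners z.05',[wplane(T,*c,.05)[:2].round(4) for c in [(337.5,11),(395.5,13),(336,188),(396,189)]])
E
```

```text
[ 0.50571688 -0.31075949  0.40459607]
drift [ 0.55672365 -0.33684106  0.087     ] bolt [ 0.55635948 -0.22552795  0.082     ] rack corners z.05 [array([ 0.5303, -0.1933]), array([ 0.5863, -0.1922]), array([ 0.5287, -0.367 ]), array([ 0.5879, -0.3674])]
```

>>> step_arm --moves '[{"x": 0.025, "y": 0.025, "z": 0, "rx": 0, "ry": 0, "rz": 0, "gripper": 0.5}, {"x": 0.051, "y": 0.053, "z": -0.03, "rx": 0, "ry": 0, "rz": 0, "gripper": 0.5}, {"x": 0.051, "y": 0.053, "z": -0.07, "rx": 0, "ry": 0, "rz": 0, "gripper": 0.5}, {"x": 0.051, "y": 0.053, "z": -0.1, "rx": 0, "ry": 0, "rz": 0, "gripper": 0.5}, {"x": 0.051, "y": 0.053, "z": -0.1, "rx": 0, "ry": 0, "rz": 0, "gripper": 0.5}]'

```text
t: 2.65
eef_pos: [0.555, -0.3352, 0.1384]
tcp_rot: [0.002, 0.71, 0.001, 0.705]
contact_force: [-1.5, 0.1, -1.0]
grip_width: 0.0439
```

```bash
python3 - <<'E'
from h import *
p,d,T=snap('w3')
for n in ['drift']:
    for r in arm.find_in(n,'wrist')[:3]: print(n,round(r['confidence'],2),np.round(r['extent'],1))
print(w2wpx(T,[.5567,-.3368,.087]),w2wpx(T,arm.sense()['eef_pos']))
E
```

```text
t 2.7 [ 0.55496608 -0.33515756  0.13841154] [[-0.007, 0.001, 1.0], [0.004, 1.0, -0.001], [-1.0, 0.004, -0.007]]
drift 0.9 [212.2 245.8  40.7  44.3]
drift 0.83 [319.6 258.1  32.   43.7]
(np.float64(315.54510408019024), np.float64(264.5848798180494)) (np.float64(317.8673769838641), np.float64(306.6971081833168))
```

View pics/w3.png

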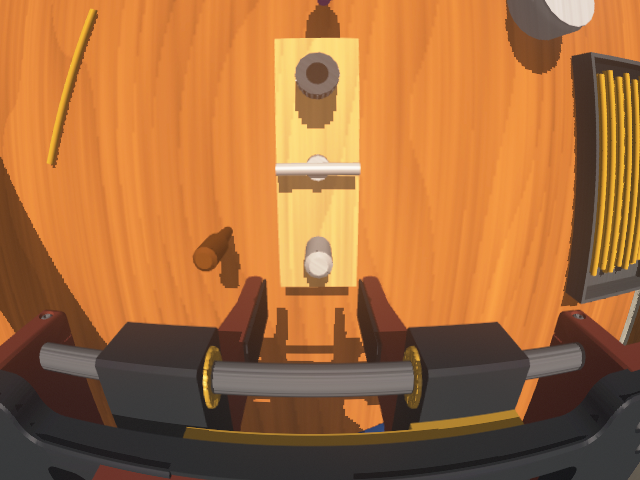

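>>> step_arm --moves '[{"x": 0.001, "y": 0.0, "z": -0.03, "rx": 0, "ry": 0, "rz": 0, "gripper": 0.5}, {"x": 0.001, "y": 0, "z": -0.06, "rx": 0, "ry": 0, "rz": 0, "gripper": 0.5}, {"x": 0.001, "y": 0, "z": -0.08, "rx": 0, "ry": 0, "rz": 0, "gripper": 0.5}, {"x": 0.001, "y": 0, "z": -0.08, "rx": 0, "ry": 0, "rz": 0, "gripper": 0.5}, {"x": 0.001, "y": 0, "z": -0.08, "rx": 0, "ry": 0, "rz": 0, "gripper": 0.5}]'

```text
t: 3.25
eef_pos: [0.5599, -0.3378, 0.0647]
tcp_rot: [-0.0, 0.706, -0.001, 0.708]
contact_force: [0.1, 0.0, 0.7]
grip_width: 0.0438
```

>>> step_arm --moves '[{"x": -0.001, "y": 0.0, "z": -0.005, "rx": 0, "ry": 0, "rz": 0, "gripper": 0.5}, {"x": -0.001, "y": 0, "z": -0.005, "rx": 0, "ry": 0, "rz": 0, "gripper": 0.5}, {"x": -0.001, "y": 0, "z": -0.005, "rx": 0, "ry": 0, "rz": 0, "gripper": 0.5}]'

```text
t: 3.55
eef_pos: [0.5582, -0.337, 0.0586]
tcp_rot: [-0.0, 0.707, -0.0, 0.708]
contact_force: [-0.3, -0.8, 0.6]
grip_width: 0.0439
```

```bash
python3 - <<'E'
from h import *
p,d,T=snap('w4')
E
```

```text
t 3.6 [ 0.55824409 -0.33702157  0.0586316 ] [[0.001, 0.001, 1.0], [-0.001, 1.0, -0.001], [-1.0, -0.001, 0.001]]
```

View pics/w4.png

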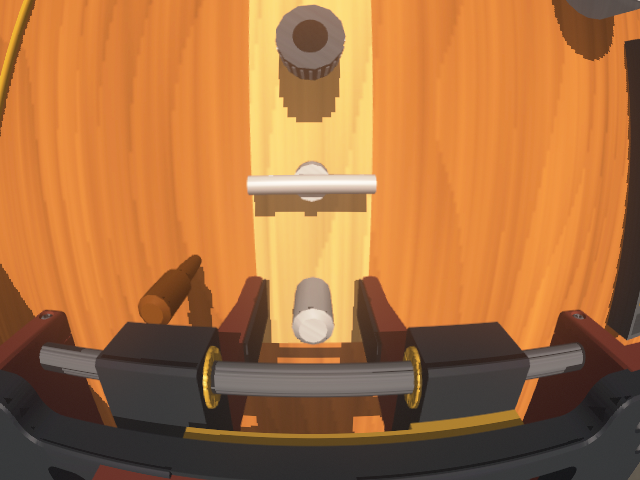

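```bash
python3 - <<'E'
from h import *
T=np.load('w4_T.npy')
print(wplane(T,314,326,.087),wplane(T,310.5,36,.082)); print(arm.sense()['qpos'])
E
```

```text
[ 0.5588804  -0.33577549  0.087     ] [ 0.55756789 -0.22201322  0.082     ]
[-5.61367858e-01  6.67688924e-01  1.65064212e+00 -1.81607150e-05
  8.22144199e-01 -5.60799462e-01]
```

>>> step_arm --moves '[{"x": 0.0, "y": 0.001, "z": 0, "rx": 0, "ry": 0, "rz": 0, "gripper": 0.35}, {"x": 0.0, "y": 0.001, "z": 0, "rx": 0, "ry": 0, "rz": 0, "gripper": 0.22}, {"x": 0.0, "y": 0.001, "z": 0, "rx": 0, "ry": 0, "rz": 0, "gripper": 0.1}, {"x": 0.0, "y": 0.001, "z": 0, "rx": 0, "ry": 0, "rz": 0, "gripper": 0.1}, {"x": 0.0, "y": 0.001, "z": 0, "rx": 0, "ry": 0, "rz": 0, "gripper": 0.1}]' --squeeze 40

```text
t: 4.1
eef_pos: [0.558, -0.3357, 0.0577]
tcp_rot: [0.0, 0.707, -0.0, 0.707]
contact_force: [0.1, 0.6, 1.6]
grip_width: 0.0172
```

>>> step_arm --moves '[{"x": 0.0, "y": 0.0, "z": 0.04, "rx": 0, "ry": 0, "rz": 0, "gripper": 0.1}, {"x": 0.0, "y": 0.0, "z": 0.08, "rx": 0, "ry": 0, "rz": 0, "gripper": 0.1}, {"x": 0.0, "y": 0.04, "z": 0.12, "rx": 0, "ry": 0, "rz": 0, "gripper": 0.1}, {"x": -0.01, "y": 0.08, "z": 0.15, "rx": 0, "ry": 0, "rz": 0, "gripper": 0.1}, {"x": -0.02, "y": 0.12, "z": 0.15, "rx": 0, "ry": 0, "rz": 0, "gripper": 0.1}, {"x": -0.03, "y": 0.16, "z": 0.15, "rx": 0, "ry": 0, "rz": 0, "gripper": 0.1}, {"x": -0.03, "y": 0.2, "z": 0.15, "rx": 0, "ry": 0, "rz": 0, "gripper": 0.1}, {"x": -0.03, "y": 0.25, "z": 0.15, "rx": 0, "ry": 0, "rz": 0, "gripper": 0.1}]'

```text
t: 4.9
eef_pos: [0.5274, -0.0848, 0.2079]
tcp_rot: [0.001, 0.707, -0.001, 0.707]
contact_force: [1.0, -0.3, -1.6]
grip_width: 0.0174
```

>>> step_arm --moves '[{"x": 0.0, "y": 0.05, "z": 0.0, "rx": 0, "ry": 0, "rz": 0, "gripper": 0.1}, {"x": 0.0, "y": 0.1, "z": 0.0, "rx": 0, "ry": 0, "rz": 0, "gripper": 0.1}, {"x": 0.0, "y": 0.15, "z": 0.0, "rx": 0, "ry": 0, "rz": 0, "gripper": 0.1}, {"x": 0.0, "y": 0.19, "z": 0.0, "rx": 0, "ry": 0, "rz": 0, "gripper": 0.1}, {"x": 0.0, "y": 0.19, "z": 0.0, "rx": 0, "ry": 0, "rz": 0, "gripper": 0.1}, {"x": 0.0, "y": 0.19, "z": 0.0, "rx": 0, "ry": 0, "rz": 0, "gripper": 0.1}]'

```text
t: 5.5
eef_pos: [0.5275, 0.105, 0.2075]
tcp_rot: [-0.001, 0.707, 0.001, 0.707]
contact_force: [-0.3, 0.0, 0.1]
grip_width: 0.0171
```

```bash
python3 - <<'E'
from h import *
p,d,T=snap('w5')
print(arm.sense()['grip_width'],arm.sense()['contact_force'])
E
```

```text
t 5.55 [0.52749624 0.10499547 0.20746072] [[-0.0, -0.002, 1.0], [-0.0, 1.0, 0.002], [-1.0, -0.0, -0.0]]
0.016740062974026908 [-1.08723143 -0.33274755 -1.91258632]
```

View pics/w5.png

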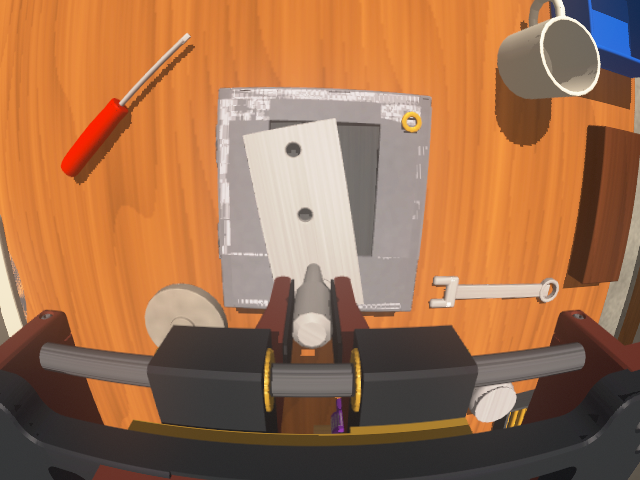

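```bash
python3 - <<'E'
from h import *
p=cv2.imread('pics/w5.png')
cv2.imwrite('pics/w5z.png',cv2.resize(p[120:240,250:410],None,fx=5,fy=5,interpolation=cv2.INTER_CUBIC))
T=np.load('w5_T.npy')
for n,c in dict(far=(293,149),mid=(305,214)).items(): print(n,wplane(T,*c,.068))
for c in [(219,88),(431,97),(410,311),(225,304)]: print(wplane(T,*c,.06))
print('washer',wplane(T,412,121,.062),'head',wplane(T,314,330,.2075-.008+.037))
print('ch',[wplane(T,*c,.06) for c in [(380,124),(372,256)]])
E
```

```text
far [0.51198294 0.16847686 0.068     ]
mid [0.52157147 0.11450219 0.068     ]
[0.449782   0.22143118 0.06      ]
[0.62764231 0.21570401 0.06      ]
[0.62183486 0.0181031  0.06      ]
[0.44513211 0.02574654 0.06      ]
washer [0.61059244 0.19383563 0.062     ] head [0.52817993 0.10469494 0.2365    ]
ch [array([0.58361304, 0.19002529, 0.06      ]), array([0.58095952, 0.07458931, 0.06      ])]
```

View pics/w5z.png

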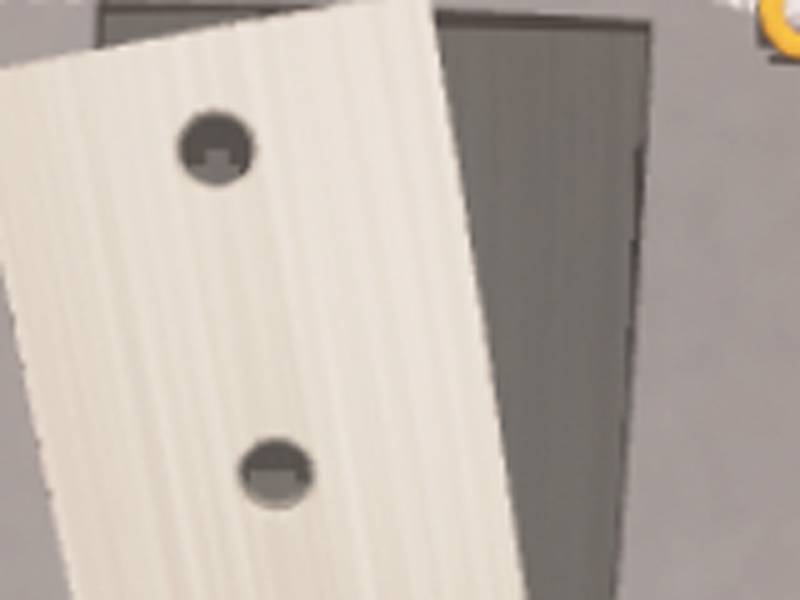

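>>> step_arm --moves '[{"x": -0.01, "y": 0.04, "z": 0.0, "rx": 0, "ry": 0, "rz": 0, "gripper": 0.1}, {"x": -0.0155, "y": 0.0635, "z": -0.02, "rx": 0, "ry": 0, "rz": 0, "gripper": 0.1}, {"x": -0.0155, "y": 0.0635, "z": -0.05, "rx": 0, "ry": 0, "rz": 0, "gripper": 0.1}, {"x": -0.0155, "y": 0.0635, "z": -0.08, "rx": 0, "ry": 0, "rz": 0, "gripper": 0.1}, {"x": -0.0155, "y": 0.0635, "z": -0.083, "rx": 0, "ry": 0, "rz": 0, "gripper": 0.1}, {"x": -0.0155, "y": 0.0635, "z": -0.083, "rx": 0, "ry": 0, "rz": 0, "gripper": 0.1}, {"x": -0.0155, "y": 0.0635, "z": -0.083, "rx": 0, "ry": 0, "rz": 0, "gripper": 0.1}]'

```text
t: 6.25
eef_pos: [0.5135, 0.1672, 0.1259]
tcp_rot: [0.001, 0.707, -0.001, 0.708]
contact_force: [0.8, -0.2, -0.3]
grip_width: 0.0168
```

```bash
python3 - <<'E'
from h import *
p,d,T=snap('w6')
s=arm.sense();print(s['grip_width'],s['contact_force'])
e=s['eef_pos']
print('exp tip',w2wpx(T,[e[0],e[1],e[2]-.046]),'headtop',w2wpx(T,[e[0],e[1],e[2]+.029]),'far',w2wpx(T,[.512,.1685,.068]),'mid',w2wpx(T,[.5216,.1145,.068]))
p=p[:,:,::-1]
cv2.imwrite('pics/w6z.png',cv2.resize(p[230:350,240:400],None,fx=5,fy=5,interpolation=cv2.INTER_CUBIC))
E
```

```text
t 6.3 [0.51348266 0.16720016 0.12589407] [[0.002, 0.002, 1.0], [0.0, 1.0, -0.002], [-1.0, 0.0, 0.002]]
0.017349529451637903 [ 0.23771657 -0.58462852 -1.37710813]
exp tip (np.float64(312.2581294755666), np.float64(264.7133866371576)) headtop (np.float64(312.84639859686604), np.float64(329.12147908051327)) far (np.float64(309.6090102445707), np.float64(256.25036158090916)) mid (np.float64(323.9904536295268), np.float64(330.39403130963746))
```

View pics/w6z.png

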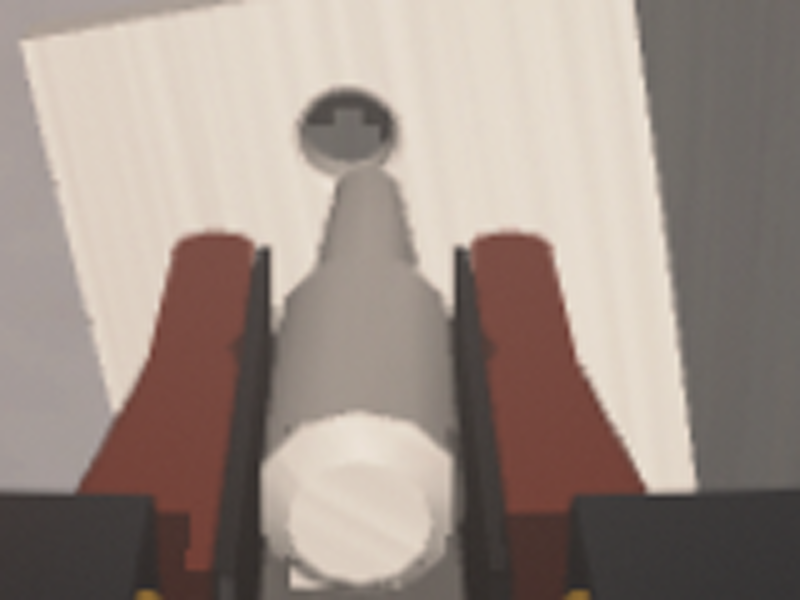

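View pics/w6.png

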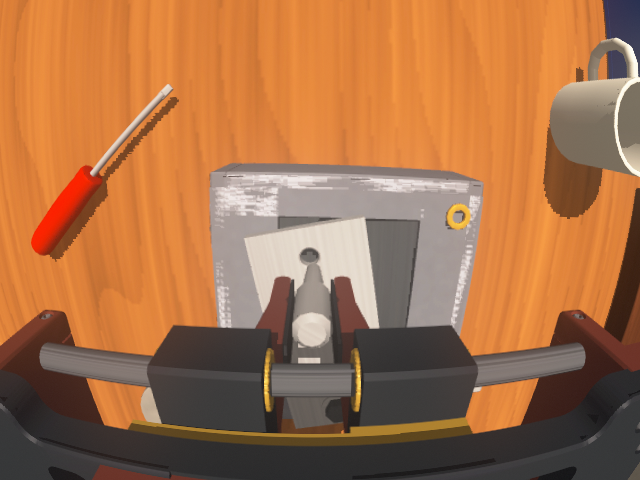

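```bash
cat >> h.py <<'E'
def overlay(name,e,z0,out,box,holes=[],tilt=(0,0),fx=5,body='drift'):
    """e: axis xy at shoulder, z0 shoulder z; tilt: dx/dz, dy/dz"""
    p=cv2.imread(f'pics/{name}.png');T=np.load(name+'_T.npy');x0,y0,x1,y1=box
    im=cv2.resize(p[y0:y1,x0:x1],None,fx=fx,fy=fx,interpolation=cv2.INTER_CUBIC)
    prof=[(-.038,4.25),(-.020,5.5),(0,5.5),(0,9),(.035,9),(.037,7)] if body=='drift' else [(-.032,4.3),(-.031,5.3),(0,5.3),(0,13),(.032,13)]
    def circ(c,r,z,col):
        a=np.linspace(0,2*np.pi,60);P=[w2wpx(T,[c[0]+r*np.cos(t),c[1]+r*np.sin(t),z]) for t in a]
        P=((np.array(P)+.5-[x0,y0])*fx-.5).astype(np.int32);cv2.polylines(im,[P],True,col,1)
    for h,r in prof: circ((e[0]+tilt[0]*h,e[1]+tilt[1]*h),r/1000,z0+h,(0,0,255))
    for x,y in holes: circ((x,y),.006,.068,(0,255,0));circ((x,y),.007,.068,(0,255,0))
    cv2.imwrite(f'pics/{out}.png',im)
E
python3 - <<'E'
from h import *
overlay('w6',(.5135,.1672),.1259-.008,'w6o',(240,230,400,350),[(.512,.1685),(.5216,.1145)])
E
```

```text
(no output)
```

View pics/w6o.png

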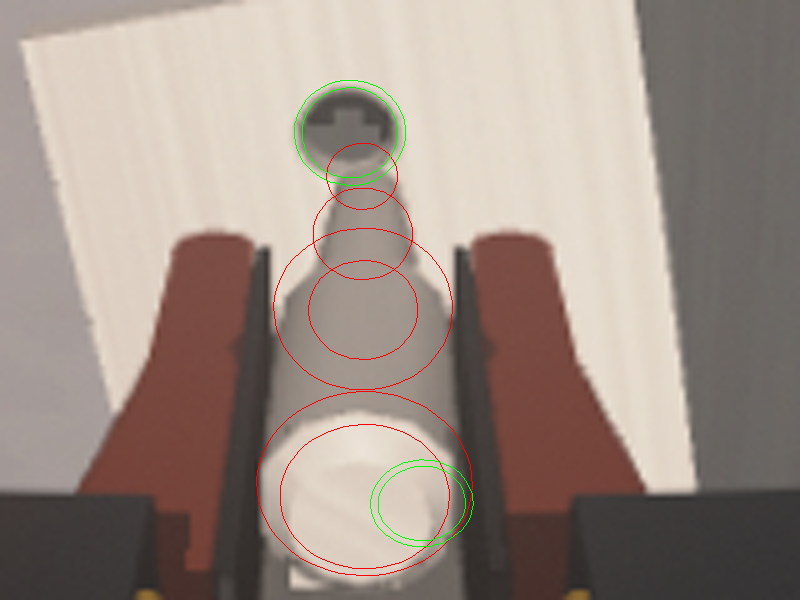

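```bash
python3 - <<'E'
from h import *
overlay('w6',(.5136,.1647),.1259-.008,'w6o2',(240,230,400,350),[(.512,.1685)],tilt=(-.015,.03))
overlay('w6',(.5135,.1672),.1259-.012,'w6o3',(240,230,400,350),[(.512,.1685)],tilt=(-.015,.05))
a=cv2.imread('pics/w6o2.png');b=cv2.imread('pics/w6o3.png');cv2.imwrite('pics/w6o4.png',np.hstack([a[50:,200:530],b[50:,200:530]]))
overlay('w4',(.5582,-.337),.0503,'w4o',(240,230,400,350))
c=cv2.imread('pics/w4o.png')
cv2.imwrite('pics/w6o4.png',np.hstack([a[50:,230:500],c[50:,230:500]]))
E
```

```text
(no output)
```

View pics/w6o4.png

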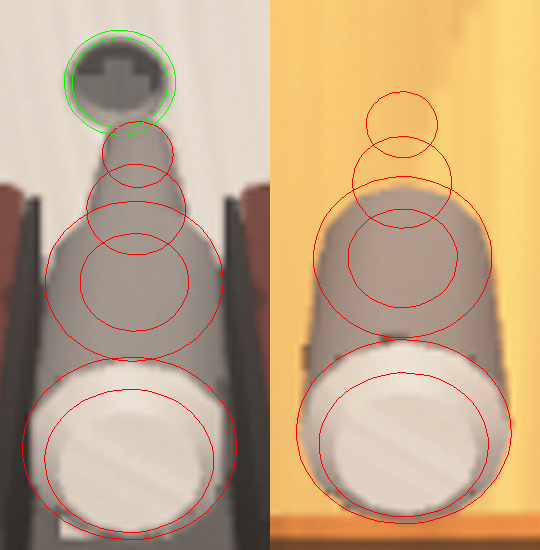

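>>> step_arm --moves '[{"x": -0.002, "y": 0.0033, "z": -0.002, "rx": 1.2, "ry": 0, "rz": 0, "gripper": 0.1}, {"x": -0.002, "y": 0.0033, "z": -0.004, "rx": 1.2, "ry": 0, "rz": 0, "gripper": 0.1}, {"x": -0.002, "y": 0.0033, "z": -0.004, "rx": 1.2, "ry": 0, "rz": 0, "gripper": 0.1}, {"x": -0.002, "y": 0.0033, "z": -0.004, "rx": 1.2, "ry": 0, "rz": 0, "gripper": 0.1}, {"x": -0.002, "y": 0.0033, "z": -0.004, "rx": 1.2, "ry": 0, "rz": 0, "gripper": 0.1}]'

```text
t: 6.8
eef_pos: [0.5104, 0.1711, 0.1208]
tcp_rot: [0.008, 0.707, 0.007, 0.707]
contact_force: [0.5, -0.3, -1.5]
grip_width: 0.0173
```

```bash
python3 - <<'E'
from h import *
p,d,T=snap('w7')
e=arm.sense()['eef_pos']
overlay('w7',(e[0],e[1]-.0018),e[2]-.008,'w7o',(240,230,400,350),[(.512,.1685)],tilt=(0,0))
E
```

```text
t 6.85 [0.51042534 0.17113666 0.12075935] [[0.0, 0.0, 1.0], [0.021, 1.0, -0.0], [-1.0, 0.021, 0.0]]
```

View pics/w7o.png

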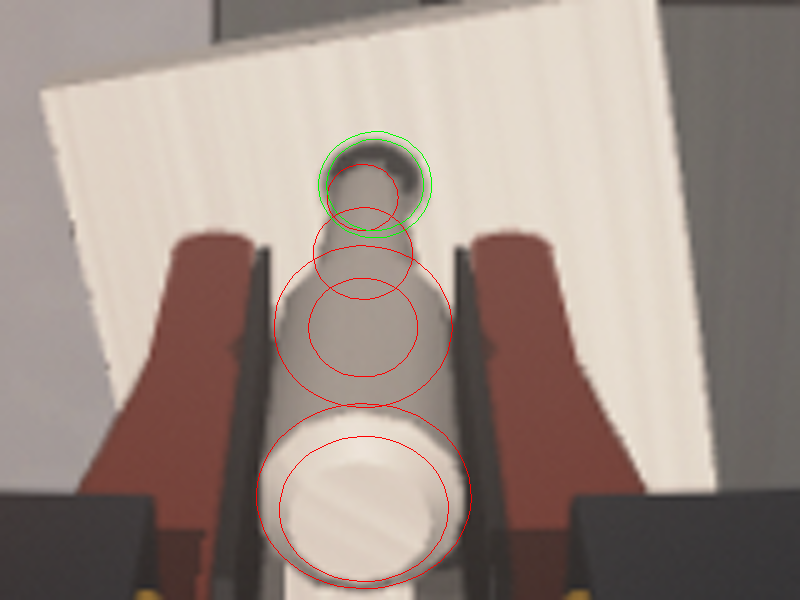

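```bash
python3 - <<'E'
from h import *
T=np.load('w7_T.npy')
for r in (192,197): print(wplane(T,240+367/5-.4,230+r/5-.4,.0748),)
print(wplane(T,240+375/5-.4,230+186/5-.4,.068))
E
```

```text
[0.51094042 0.17012749 0.0748    ]
[0.51094078 0.16948667 0.0748    ]
[0.51195625 0.1684226  0.068     ]
```

>>> step_arm --moves '[{"x": 0.001, "y": -0.0013, "z": -0.004, "rx": 0, "ry": 0, "rz": 0, "gripper": 0.1}, {"x": 0.001, "y": -0.0013, "z": -0.008, "rx": 0, "ry": 0, "rz": 0, "gripper": 0.1}, {"x": 0.001, "y": -0.0013, "z": -0.01, "rx": 0, "ry": 0, "rz": 0, "gripper": 0.1}, {"x": 0.001, "y": -0.0013, "z": -0.01, "rx": 0, "ry": 0, "rz": 0, "gripper": 0.1}]'

```text
t: 7.25
eef_pos: [0.511, 0.1697, 0.11]
tcp_rot: [0.008, 0.707, 0.007, 0.707]
contact_force: [0.5, -1.0, -1.8]
grip_width: 0.0173
```

>>> step_arm --moves '[{"x": 0.0, "y": 0.0, "z": -0.002, "rx": 0, "ry": 0, "rz": 0, "gripper": 0.1}, {"x": 0.0, "y": 0.0, "z": -0.004, "rx": 0, "ry": 0, "rz": 0, "gripper": 0.1}, {"x": 0.0, "y": 0.0, "z": -0.006, "rx": 0, "ry": 0, "rz": 0, "gripper": 0.1}, {"x": 0.0, "y": 0.0, "z": -0.006, "rx": 0, "ry": 0, "rz": 0, "gripper": 0.1}]'

```text
t: 7.65
eef_pos: [0.5112, 0.1697, 0.1044]
tcp_rot: [0.008, 0.707, 0.007, 0.707]
contact_force: [-0.0, -0.6, -0.9]
grip_width: 0.0175
```

>>> step_arm --moves '[{"x": 0.0, "y": 0.0, "z": -0.001, "rx": 0, "ry": 0, "rz": 0, "gripper": 0.1}, {"x": 0.0, "y": 0.0, "z": -0.002, "rx": 0, "ry": 0, "rz": 0, "gripper": 0.1}, {"x": 0.0, "y": 0.0, "z": -0.003, "rx": 0, "ry": 0, "rz": 0, "gripper": 0.1}, {"x": 0.0, "y": 0.0, "z": -0.003, "rx": 0, "ry": 0, "rz": 0, "gripper": 0.1}]'

```text
t: 8.05
eef_pos: [0.5115, 0.1698, 0.1018]
tcp_rot: [0.008, 0.707, 0.007, 0.707]
contact_force: [-0.7, -0.2, 1.4]
grip_width: 0.017
```

>>> step_arm --moves '[{"x": 0.0, "y": 0.0, "z": -0.0005, "rx": 0, "ry": 0, "rz": 0, "gripper": 0.1}, {"x": 0.0, "y": 0.0, "z": -0.001, "rx": 0, "ry": 0, "rz": 0, "gripper": 0.1}, {"x": 0.0, "y": 0.0, "z": -0.001, "rx": 0, "ry": 0, "rz": 0, "gripper": 0.1}]'

```text
t: 8.35
eef_pos: [0.5117, 0.1699, 0.1017]
tcp_rot: [0.008, 0.707, 0.007, 0.707]
contact_force: [-2.5, -0.2, 10.7]
grip_width: 0.0174
```

>>> step_arm --moves '[{"x": 0.0005, "y": 0.0001, "z": 0.0004, "rx": 0, "ry": 0, "rz": 0, "gripper": 0.1}, {"x": 0.001, "y": 0.0002, "z": 0.0004, "rx": 0, "ry": 0, "rz": 0, "gripper": 0.1}, {"x": 0.0015, "y": 0.0003, "z": 0.0004, "rx": 0, "ry": 0, "rz": 0, "gripper": 0.1}, {"x": 0.002, "y": 0.0003, "z": 0.0004, "rx": 0, "ry": 0, "rz": 0, "gripper": 0.1}]'

```text
t: 8.75
eef_pos: [0.5122, 0.1699, 0.1016]
tcp_rot: [0.008, 0.708, 0.007, 0.706]
contact_force: [-6.5, -0.7, 11.3]
grip_width: 0.0172
```

>>> step_arm --moves '[{"x": 0.0, "y": 0.0, "z": 0.0006, "rx": 0, "ry": 0, "rz": 0, "gripper": 0.1}, {"x": 0.0005, "y": 0.0001, "z": 0.0006, "rx": 0, "ry": 0, "rz": 0, "gripper": 0.1}, {"x": 0.001, "y": 0.0002, "z": 0.0006, "rx": 0, "ry": 0, "rz": 0, "gripper": 0.1}, {"x": 0.001, "y": 0.0002, "z": 0.0006, "rx": 0, "ry": 0, "rz": 0, "gripper": 0.1}]'

```text
t: 9.15
eef_pos: [0.513, 0.1701, 0.1017]
tcp_rot: [0.007, 0.708, 0.007, 0.706]
contact_force: [-6.1, -1.3, 7.9]
grip_width: 0.0172
```

>>> step_arm --moves '[{"x": 0.0005, "y": 0.0001, "z": 0.0003, "rx": 0, "ry": 0, "rz": 0, "gripper": 0.1}, {"x": 0.001, "y": 0.0002, "z": 0.0003, "rx": 0, "ry": 0, "rz": 0, "gripper": 0.1}, {"x": 0.0015, "y": 0.0002, "z": 0.0003, "rx": 0, "ry": 0, "rz": 0, "gripper": 0.1}, {"x": 0.002, "y": 0.0003, "z": 0.0003, "rx": 0, "ry": 0, "rz": 0, "gripper": 0.1}]'

```text
t: 9.55
eef_pos: [0.5146, 0.1703, 0.1017]
tcp_rot: [0.007, 0.708, 0.007, 0.706]
contact_force: [-6.0, -0.4, 6.0]
grip_width: 0.0171
```

>>> step_arm --moves '[{"x": 0.0005, "y": 0.0001, "z": 0.0002, "rx": 0, "ry": 0, "rz": 0, "gripper": 0.1}, {"x": 0.001, "y": 0.0002, "z": 0.0002, "rx": 0, "ry": 0, "rz": 0, "gripper": 0.1}, {"x": 0.0015, "y": 0.0002, "z": 0.0002, "rx": 0, "ry": 0, "rz": 0, "gripper": 0.1}, {"x": 0.002, "y": 0.0003, "z": 0.0002, "rx": 0, "ry": 0, "rz": 0, "gripper": 0.1}]'

```text
t: 9.95
eef_pos: [0.5181, 0.1707, 0.1019]
tcp_rot: [0.007, 0.707, 0.007, 0.707]
contact_force: [-3.5, -1.6, -0.7]
grip_width: 0.0173
```

>>> step_arm --moves '[{"x": 0.0005, "y": 0.0001, "z": 0.0, "rx": 0, "ry": 0, "rz": 0, "gripper": 0.1}, {"x": 0.001, "y": 0.0001, "z": 0.0, "rx": 0, "ry": 0, "rz": 0, "gripper": 0.1}, {"x": 0.0015, "y": 0.0002, "z": 0.0, "rx": 0, "ry": 0, "rz": 0, "gripper": 0.1}, {"x": 0.002, "y": 0.0003, "z": 0.0, "rx": 0, "ry": 0, "rz": 0, "gripper": 0.1}]'

```text
t: 10.35
eef_pos: [0.5204, 0.1711, 0.102]
tcp_rot: [0.008, 0.707, 0.007, 0.707]
contact_force: [-2.2, -1.0, -2.3]
grip_width: 0.0172
```

>>> step_arm --moves '[{"x": 0.0, "y": 0.0, "z": -0.0005, "rx": 0, "ry": 0, "rz": 0, "gripper": 0.1}, {"x": 0.0, "y": 0.0, "z": -0.0009, "rx": 0, "ry": 0, "rz": 0, "gripper": 0.1}, {"x": 0.0, "y": 0.0, "z": -0.0009, "rx": 0, "ry": 0, "rz": 0, "gripper": 0.1}]'

```text
t: 10.65
eef_pos: [0.5207, 0.1713, 0.1018]
tcp_rot: [0.008, 0.707, 0.007, 0.707]
contact_force: [-2.6, -1.4, 4.2]
grip_width: 0.0172
```

>>> step_arm --moves '[{"x": 0.0005, "y": 0.0001, "z": 0.0, "rx": 0, "ry": 0, "rz": 0, "gripper": 0.1}, {"x": 0.001, "y": 0.0001, "z": 0.0, "rx": 0, "ry": 0, "rz": 0, "gripper": 0.1}, {"x": 0.0015, "y": 0.0002, "z": 0.0, "rx": 0, "ry": 0, "rz": 0, "gripper": 0.1}, {"x": 0.002, "y": 0.0002, "z": 0.0, "rx": 0, "ry": 0, "rz": 0, "gripper": 0.1}]'

```text
t: 11.05
eef_pos: [0.5213, 0.1713, 0.1017]
tcp_rot: [0.008, 0.708, 0.007, 0.706]
contact_force: [-8.9, -0.4, 9.7]
grip_width: 0.0175
```

>>> step_arm --moves '[{"x": 0.0005, "y": 0.0, "z": 0.0, "rx": 0, "ry": 0, "rz": 0, "gripper": 0.1}, {"x": 0.001, "y": 0.0001, "z": 0.0, "rx": 0, "ry": 0, "rz": 0, "gripper": 0.1}, {"x": 0.0015, "y": 0.0001, "z": 0.0, "rx": 0, "ry": 0, "rz": 0, "gripper": 0.1}, {"x": 0.002, "y": 0.0002, "z": 0.0, "rx": 0, "ry": 0, "rz": 0, "gripper": 0.1}]'

```text
t: 11.45
eef_pos: [0.5228, 0.1714, 0.1017]
tcp_rot: [0.007, 0.708, 0.007, 0.706]
contact_force: [-9.2, -0.5, 12.5]
grip_width: 0.0172
```

>>> step_arm --moves '[{"x": 0.0, "y": 0.0, "z": 0.0005, "rx": 0, "ry": 0, "rz": 0, "gripper": 0.1}, {"x": 0.0007, "y": 0.0, "z": 0.0005, "rx": 0, "ry": 0, "rz": 0, "gripper": 0.1}, {"x": 0.0014, "y": 0.0001, "z": 0.0005, "rx": 0, "ry": 0, "rz": 0, "gripper": 0.1}, {"x": 0.002, "y": 0.0001, "z": 0.0005, "rx": 0, "ry": 0, "rz": 0, "gripper": 0.1}]'

```text
t: 11.85
eef_pos: [0.5263, 0.1717, 0.1018]
tcp_rot: [0.008, 0.707, 0.007, 0.707]
contact_force: [-4.3, -1.3, 4.3]
grip_width: 0.0173
```

>>> step_arm --moves '[{"x": 0.0005, "y": 0.0, "z": 0.0, "rx": 0, "ry": 0, "rz": 0, "gripper": 0.1}, {"x": 0.001, "y": 0.0, "z": 0.0, "rx": 0, "ry": 0, "rz": 0, "gripper": 0.1}, {"x": 0.0015, "y": 0.0001, "z": 0.0, "rx": 0, "ry": 0, "rz": 0, "gripper": 0.1}, {"x": 0.002, "y": 0.0001, "z": 0.0, "rx": 0, "ry": 0, "rz": 0, "gripper": 0.1}]'

```text
t: 12.25
eef_pos: [0.5284, 0.1717, 0.1017]
tcp_rot: [0.008, 0.707, 0.007, 0.707]
contact_force: [-5.4, -0.9, 3.2]
grip_width: 0.0175
```

>>> step_arm --moves '[{"x": 0.0005, "y": 0.0, "z": 0.0, "rx": 0, "ry": 0, "rz": 0, "gripper": 0.1}, {"x": 0.001, "y": 0.0, "z": 0.0, "rx": 0, "ry": 0, "rz": 0, "gripper": 0.1}, {"x": 0.0015, "y": 0.0001, "z": 0.0, "rx": 0, "ry": 0, "rz": 0, "gripper": 0.1}, {"x": 0.002, "y": 0.0001, "z": 0.0, "rx": 0, "ry": 0, "rz": 0, "gripper": 0.1}]'

```text
t: 12.65
eef_pos: [0.5307, 0.1718, 0.1017]
tcp_rot: [0.008, 0.707, 0.007, 0.707]
contact_force: [-3.4, -2.4, -0.4]
grip_width: 0.0172
```

>>> step_arm --moves '[{"x": 0.0, "y": 0.0, "z": -0.0005, "rx": 0, "ry": 0, "rz": 0, "gripper": 0.1}, {"x": 0.0, "y": 0.0, "z": -0.001, "rx": 0, "ry": 0, "rz": 0, "gripper": 0.1}, {"x": 0.0, "y": 0.0, "z": -0.001, "rx": 0, "ry": 0, "rz": 0, "gripper": 0.1}]'

```text
t: 12.95
eef_pos: [0.5306, 0.172, 0.1007]
tcp_rot: [0.008, 0.707, 0.007, 0.707]
contact_force: [-2.1, 0.2, -0.7]
grip_width: 0.0173
```

>>> step_arm --moves '[{"x": 0.0003, "y": 0.0, "z": -0.0007, "rx": 0, "ry": 0, "rz": 0, "gripper": 0.1}, {"x": 0.0005, "y": 0.0, "z": -0.0014, "rx": 0, "ry": 0, "rz": 0, "gripper": 0.1}, {"x": 0.0005, "y": 0.0, "z": -0.002, "rx": 0, "ry": 0, "rz": 0, "gripper": 0.1}, {"x": 0.0005, "y": 0.0, "z": -0.002, "rx": 0, "ry": 0, "rz": 0, "gripper": 0.1}]'

```text
t: 13.35
eef_pos: [0.5308, 0.1719, 0.0986]
tcp_rot: [0.008, 0.707, 0.007, 0.707]
contact_force: [-2.0, 0.2, -1.0]
grip_width: 0.0172
```

>>> step_arm --moves '[{"x": 0.0003, "y": 0.0, "z": -0.001, "rx": 0, "ry": 0, "rz": 0, "gripper": 0.1}, {"x": 0.0005, "y": 0.0, "z": -0.002, "rx": 0, "ry": 0, "rz": 0, "gripper": 0.1}, {"x": 0.0005, "y": 0.0, "z": -0.003, "rx": 0, "ry": 0, "rz": 0, "gripper": 0.1}, {"x": 0.0005, "y": 0.0, "z": -0.004, "rx": 0, "ry": 0, "rz": 0, "gripper": 0.1}, {"x": 0.0005, "y": 0.0, "z": -0.004, "rx": 0, "ry": 0, "rz": 0, "gripper": 0.1}]'

```text
t: 13.85
eef_pos: [0.5313, 0.1719, 0.0945]
tcp_rot: [0.008, 0.707, 0.007, 0.707]
contact_force: [-2.6, -0.2, -1.3]
grip_width: 0.0171
```

>>> step_arm --moves '[{"x": 0.0, "y": 0.0, "z": -0.001, "rx": 0, "ry": 0, "rz": 0, "gripper": 0.1}, {"x": 0.0, "y": 0.0, "z": -0.002, "rx": 0, "ry": 0, "rz": 0, "gripper": 0.1}, {"x": 0.0, "y": 0.0, "z": -0.003, "rx": 0, "ry": 0, "rz": 0, "gripper": 0.1}, {"x": 0.0, "y": 0.0, "z": -0.004, "rx": 0, "ry": 0, "rz": 0, "gripper": 0.1}, {"x": 0.0, "y": 0.0, "z": -0.004, "rx": 0, "ry": 0, "rz": 0, "gripper": 0.1}]'

```text
t: 14.35
eef_pos: [0.5313, 0.1719, 0.0906]
tcp_rot: [0.008, 0.707, 0.007, 0.707]
contact_force: [-1.9, -0.4, -1.2]
grip_width: 0.0177
```

>>> step_arm --moves '[{"x": 0.0, "y": 0.0, "z": -0.001, "rx": 0, "ry": 0, "rz": 0, "gripper": 0.1}, {"x": 0.0, "y": 0.0, "z": -0.002, "rx": 0, "ry": 0, "rz": 0, "gripper": 0.1}, {"x": 0.0, "y": 0.0, "z": -0.003, "rx": 0, "ry": 0, "rz": 0, "gripper": 0.1}, {"x": 0.0, "y": 0.0, "z": -0.004, "rx": 0, "ry": 0, "rz": 0, "gripper": 0.1}, {"x": 0.0, "y": 0.0, "z": -0.004, "rx": 0, "ry": 0, "rz": 0, "gripper": 0.1}]'

```text
t: 14.85
eef_pos: [0.5314, 0.1719, 0.0866]
tcp_rot: [0.008, 0.707, 0.007, 0.707]
contact_force: [-2.2, -0.3, -2.1]
grip_width: 0.0175
```

>>> step_arm --moves '[{"x": 0.0, "y": 0.0, "z": -0.001, "rx": 0, "ry": 0, "rz": 0, "gripper": 0.1}, {"x": 0.0, "y": 0.0, "z": -0.002, "rx": 0, "ry": 0, "rz": 0, "gripper": 0.1}, {"x": 0.0, "y": 0.0, "z": -0.003, "rx": 0, "ry": 0, "rz": 0, "gripper": 0.1}, {"x": 0.0, "y": 0.0, "z": -0.004, "rx": 0, "ry": 0, "rz": 0, "gripper": 0.1}, {"x": 0.0, "y": 0.0, "z": -0.004, "rx": 0, "ry": 0, "rz": 0, "gripper": 0.1}]'

```text
t: 15.35
eef_pos: [0.5316, 0.1719, 0.0827]
tcp_rot: [0.008, 0.707, 0.007, 0.707]
contact_force: [-1.1, -1.1, -0.7]
grip_width: 0.0172
```

>>> step_arm --moves '[{"x": 0.0, "y": 0.0, "z": -0.001, "rx": 0, "ry": 0, "rz": 0, "gripper": 0.1}, {"x": 0.0, "y": 0.0, "z": -0.002, "rx": 0, "ry": 0, "rz": 0, "gripper": 0.1}, {"x": 0.0, "y": 0.0, "z": -0.003, "rx": 0, "ry": 0, "rz": 0, "gripper": 0.1}, {"x": 0.0, "y": 0.0, "z": -0.004, "rx": 0, "ry": 0, "rz": 0, "gripper": 0.1}, {"x": 0.0, "y": 0.0, "z": -0.005, "rx": 0, "ry": 0, "rz": 0, "gripper": 0.1}, {"x": 0.0, "y": 0.0, "z": -0.005, "rx": 0, "ry": 0, "rz": 0, "gripper": 0.1}]'

```text
t: 15.95
eef_pos: [0.5316, 0.1719, 0.0777]
tcp_rot: [0.008, 0.707, 0.007, 0.707]
contact_force: [0.3, -0.7, -0.5]
grip_width: 0.0173
```

>>> step_arm --moves '[{"x": 0.0, "y": 0.0, "z": -0.0007, "rx": 0, "ry": 0, "rz": 0, "gripper": 0.1}, {"x": 0.0, "y": 0.0, "z": -0.0014, "rx": 0, "ry": 0, "rz": 0, "gripper": 0.1}, {"x": 0.0, "y": 0.0, "z": -0.0021, "rx": 0, "ry": 0, "rz": 0, "gripper": 0.1}, {"x": 0.0, "y": 0.0, "z": -0.0023, "rx": 0, "ry": 0, "rz": 0, "gripper": 0.1}, {"x": 0.0, "y": 0.0, "z": -0.0023, "rx": 0, "ry": 0, "rz": 0, "gripper": 0.1}]'

```text
t: 16.45
eef_pos: [0.5317, 0.172, 0.0758]
tcp_rot: [0.008, 0.707, 0.007, 0.707]
contact_force: [-0.7, -1.2, 4.2]
grip_width: 0.017
```

>>> step_arm --moves '[{"x": 0.0003, "y": 0.0, "z": 0.0, "rx": 0, "ry": 0, "rz": 0, "gripper": 0.1}, {"x": 0.0006, "y": 0.0, "z": 0.0, "rx": 0, "ry": 0, "rz": 0, "gripper": 0.1}, {"x": 0.0006, "y": 0.0, "z": 0.0, "rx": 0, "ry": 0, "rz": 0, "gripper": 0.1}]'

```text
t: 16.75
eef_pos: [0.5318, 0.172, 0.0758]
tcp_rot: [0.008, 0.707, 0.007, 0.707]
contact_force: [-1.7, -0.4, 6.2]
grip_width: 0.0177
```

>>> step_arm --moves '[{"x": 0.0004, "y": 0.0, "z": 0.0003, "rx": 0, "ry": 0, "rz": 0, "gripper": 0.1}, {"x": 0.0008, "y": 0.0, "z": 0.0003, "rx": 0, "ry": 0, "rz": 0, "gripper": 0.1}, {"x": 0.0008, "y": 0.0, "z": 0.0003, "rx": 0, "ry": 0, "rz": 0, "gripper": 0.1}]'

```text
t: 17.05
eef_pos: [0.5326, 0.172, 0.0758]
tcp_rot: [0.008, 0.707, 0.007, 0.707]
contact_force: [-3.0, 0.6, 5.4]
grip_width: 0.0172
```

>>> step_arm --moves '[{"x": 0, "y": 0.0, "z": 0, "rx": 0, "ry": 0, "rz": 0, "gripper": 0.3}, {"x": 0, "y": 0.0, "z": 0, "rx": 0, "ry": 0, "rz": 0, "gripper": 0.5}, {"x": 0, "y": 0.0, "z": 0, "rx": 0, "ry": 0, "rz": 0, "gripper": 0.5}, {"x": 0, "y": 0.0, "z": 0.02, "rx": 0, "ry": 0, "rz": 0, "gripper": 0.5}, {"x": 0, "y": 0.0, "z": 0.06, "rx": 0, "ry": 0, "rz": 0, "gripper": 0.5}, {"x": 0, "y": -0.02, "z": 0.1, "rx": -1.2, "ry": 0, "rz": 0, "gripper": 0.5}, {"x": 0, "y": -0.06, "z": 0.13, "rx": -1.2, "ry": 0, "rz": 0, "gripper": 0.5}, {"x": 0, "y": -0.08, "z": 0.13, "rx": -1.2, "ry": 0, "rz": 0, "gripper": 0.5}]'

```text
t: 17.85
eef_pos: [0.5353, 0.0907, 0.2101]
tcp_rot: [0.0, 0.704, 0.0, 0.71]
contact_force: [0.4, -0.6, -0.3]
grip_width: 0.044
```

```bash
python3 - <<'E'
from h import *
p,d,T=snap('w8')
p=p[:,:,::-1]
cv2.imwrite('pics/w8z.png',cv2.resize(p[100:260,220:420],None,fx=4,fy=4,interpolation=cv2.INTER_CUBIC))
E
```

```text
t 17.9 [0.53528414 0.09069306 0.21006034] [[0.008, 0.0, 1.0], [0.001, 1.0, -0.0], [-1.0, 0.001, 0.008]]
```

View pics/w8.png

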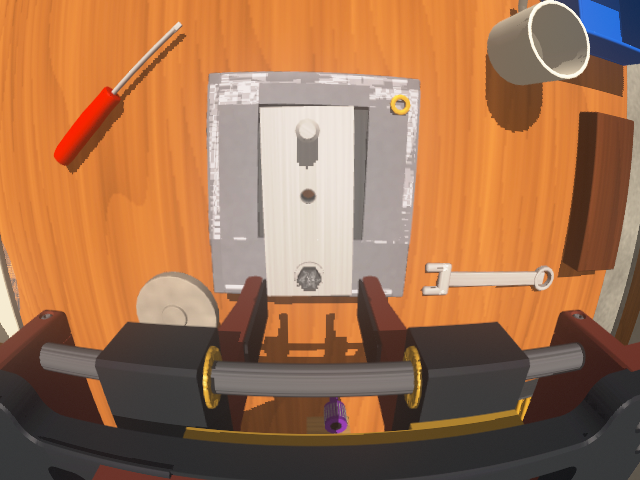

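View pics/w8z.png

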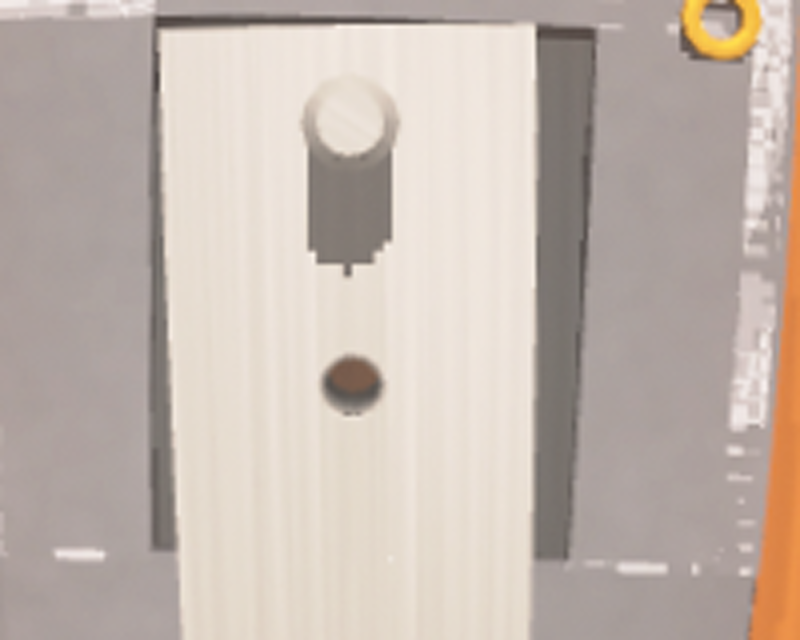

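```bash
python3 - <<'E'
from h import *
T=np.load('w8_T.npy')
print(wplane(T,220+353/4-.4,100+384/4-.4,.068),wplane(T,220+349/4-.4,100+120/4-.4,.105))
E
```

```text
[0.53292778 0.11545011 0.068     ] [0.5324143  0.17003557 0.105     ]
```

>>> step_arm --moves '[{"x": 0.0, "y": -0.04, "z": 0.0, "rx": 0, "ry": 0, "rz": 0, "gripper": 0.6}, {"x": 0.0, "y": -0.08, "z": 0.0, "rx": 0, "ry": 0, "rz": 0, "gripper": 0.6}, {"x": 0.01, "y": -0.12, "z": 0.0, "rx": 0, "ry": 0, "rz": 0, "gripper": 0.6}, {"x": 0.02, "y": -0.16, "z": 0.0, "rx": 0, "ry": 0, "rz": 0, "gripper": 0.6}, {"x": 0.022, "y": -0.2, "z": -0.01, "rx": 0, "ry": 0, "rz": 0, "gripper": 0.6}, {"x": 0.022, "y": -0.24, "z": -0.02, "rx": 0, "ry": 0, "rz": 0, "gripper": 0.6}, {"x": 0.022, "y": -0.28, "z": -0.04, "rx": 0, "ry": 0, "rz": 0, "gripper": 0.6}, {"x": 0.022, "y": -0.31, "z": -0.06, "rx": 0, "ry": 0, "rz": 0, "gripper": 0.6}]'

```text
t: 18.7
eef_pos: [0.5549, -0.2201, 0.1448]
tcp_rot: [0.0, 0.707, -0.001, 0.707]
contact_force: [1.3, 0.2, -0.3]
grip_width: 0.0527
```

>>> step_arm --moves '[{"x": 0.002, "y": -0.003, "z": 0.0, "rx": 0, "ry": 0, "rz": 0, "gripper": 0.6}, {"x": 0.002, "y": -0.003, "z": 0, "rx": 0, "ry": 0, "rz": 0, "gripper": 0.6}, {"x": 0.002, "y": -0.003, "z": 0, "rx": 0, "ry": 0, "rz": 0, "gripper": 0.6}]'

```text
t: 19.0
eef_pos: [0.5571, -0.2202, 0.146]
tcp_rot: [0.0, 0.707, 0.0, 0.707]
contact_force: [-0.6, 0.5, 0.8]
grip_width: 0.0524
```

```bash
python3 - <<'E'
from h import *
p,d,T=snap('w9')
for r in arm.find_in('bolt','wrist')[:3]: print(round(r['confidence'],2),np.round(r['extent'],1))
overlay('w9',(.557,-.2235),.05,'w9o',(220,180,380,300),body='bolt')
E
```

```text
t 19.05 [ 0.55708339 -0.22015906  0.14604748] [[0.0, 0.0, 1.0], [0.0, 1.0, -0.0], [-1.0, 0.0, 0.0]]
0.62 [313.1 251.3  41.7  48.8]
0.61 [321.9 139.5  37.   45.2]
```

View pics/w9o.png

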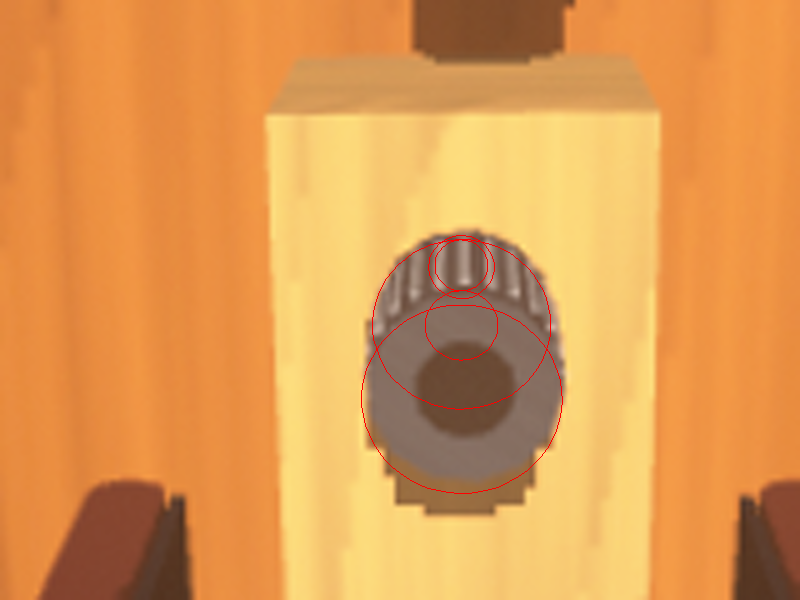

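>>> step_arm --moves '[{"x": 0.0, "y": -0.002, "z": -0.03, "rx": 0, "ry": 0, "rz": 0, "gripper": 0.6}, {"x": 0.0, "y": -0.002, "z": -0.06, "rx": 0, "ry": 0, "rz": 0, "gripper": 0.6}, {"x": 0.0, "y": -0.002, "z": -0.08, "rx": 0, "ry": 0, "rz": 0, "gripper": 0.6}, {"x": 0.0, "y": -0.002, "z": -0.089, "rx": 0, "ry": 0, "rz": 0, "gripper": 0.6}, {"x": 0.0, "y": -0.002, "z": -0.089, "rx": 0, "ry": 0, "rz": 0, "gripper": 0.6}, {"x": 0.0, "y": -0.002, "z": -0.089, "rx": 0, "ry": 0, "rz": 0, "gripper": 0.6}]'

```text
t: 19.7
eef_pos: [0.5576, -0.223, 0.0578]
tcp_rot: [-0.0, 0.707, -0.0, 0.708]
contact_force: [0.9, -0.2, 0.7]
grip_width: 0.0529
```

```bash
python3 - <<'E'
from h import *
p,d,T=snap('w10')
e=arm.sense()['eef_pos']
overlay('w10',e[:2],.05,'w10o',(230,230,390,350),body='bolt')
E
```

```text
t 19.75 [ 0.55758488 -0.22296934  0.057792  ] [[0.001, -0.0, 1.0], [-0.001, 1.0, 0.0], [-1.0, -0.001, 0.001]]
```

View pics/w10o.png

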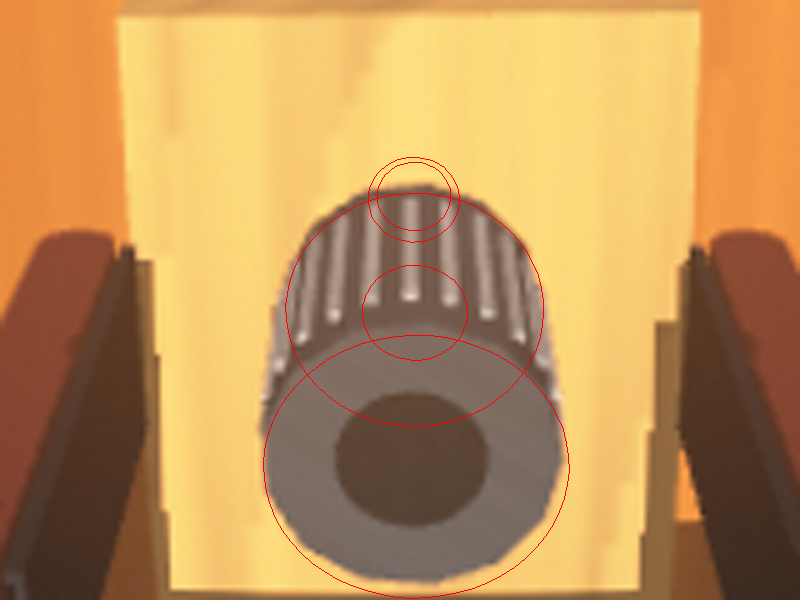

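>>> step_arm --moves '[{"x": 0.0, "y": 0.0008, "z": -0.0005, "rx": 0, "ry": 0, "rz": 0, "gripper": 0.45}, {"x": 0.0, "y": 0.0008, "z": -0.0005, "rx": 0, "ry": 0, "rz": 0, "gripper": 0.33}, {"x": 0.0, "y": 0.0008, "z": -0.0005, "rx": 0, "ry": 0, "rz": 0, "gripper": 0.2}, {"x": 0.0, "y": 0.0008, "z": -0.0005, "rx": 0, "ry": 0, "rz": 0, "gripper": 0.2}, {"x": 0.0, "y": 0.0008, "z": -0.0005, "rx": 0, "ry": 0, "rz": 0, "gripper": 0.2}]' --squeeze 45

```text
t: 20.25
eef_pos: [0.557, -0.2225, 0.0566]
tcp_rot: [0.0, 0.707, -0.0, 0.707]
contact_force: [-0.2, -0.1, 3.0]
grip_width: 0.0257
```

>>> step_arm --moves '[{"x": 0.0, "y": 0.0, "z": 0.02, "rx": 0, "ry": 0, "rz": 0, "gripper": 0.2}, {"x": 0.0, "y": 0.0, "z": 0.05, "rx": 0, "ry": 0, "rz": 0, "gripper": 0.2}, {"x": 0.0, "y": 0.01, "z": 0.08, "rx": 0, "ry": 0, "rz": 0, "gripper": 0.2}, {"x": 0.0, "y": 0.03, "z": 0.105, "rx": 0, "ry": 0, "rz": 0, "gripper": 0.2}, {"x": -0.003, "y": 0.06, "z": 0.12, "rx": 0, "ry": 0, "rz": 0, "gripper": 0.2}, {"x": -0.006, "y": 0.09, "z": 0.12, "rx": 0, "ry": 0, "rz": 0, "gripper": 0.2}, {"x": -0.009, "y": 0.125, "z": 0.12, "rx": 0, "ry": 0, "rz": 0, "gripper": 0.2}, {"x": -0.012, "y": 0.16, "z": 0.12, "rx": 0, "ry": 0, "rz": 0, "gripper": 0.2}]'

```text
t: 21.05
eef_pos: [0.5442, -0.0612, 0.1762]
tcp_rot: [0.0, 0.707, -0.0, 0.707]
contact_force: [-0.2, 0.1, -1.8]
grip_width: 0.0251
```

>>> step_arm --moves '[{"x": -0.003, "y": 0.035, "z": 0.0, "rx": 0, "ry": 0, "rz": 0, "gripper": 0.2}, {"x": -0.006, "y": 0.07, "z": 0.0, "rx": 0, "ry": 0, "rz": 0, "gripper": 0.2}, {"x": -0.009, "y": 0.105, "z": 0.0, "rx": 0, "ry": 0, "rz": 0, "gripper": 0.2}, {"x": -0.012, "y": 0.135, "z": 0.0, "rx": 0, "ry": 0, "rz": 0, "gripper": 0.2}, {"x": -0.012, "y": 0.16, "z": -0.01, "rx": 0, "ry": 0, "rz": 0, "gripper": 0.2}, {"x": -0.012, "y": 0.178, "z": -0.025, "rx": 0, "ry": 0, "rz": 0, "gripper": 0.2}, {"x": -0.012, "y": 0.178, "z": -0.04, "rx": 0, "ry": 0, "rz": 0, "gripper": 0.2}, {"x": -0.012, "y": 0.178, "z": -0.05, "rx": 0, "ry": 0, "rz": 0, "gripper": 0.2}]'

```text
t: 21.85
eef_pos: [0.532, 0.1161, 0.125]
tcp_rot: [-0.0, 0.708, 0.0, 0.707]
contact_force: [-0.7, -0.3, -2.1]
grip_width: 0.025
```

>>> step_arm --moves '[{"x": 0.0, "y": 0.0, "z": 0.0, "rx": 0, "ry": 0, "rz": 0, "gripper": 0.2}, {"x": 0.0, "y": 0.0, "z": 0.0, "rx": 0, "ry": 0, "rz": 0, "gripper": 0.2}]'

```text
t: 22.05
eef_pos: [0.5328, 0.1153, 0.1263]
tcp_rot: [0.0, 0.707, -0.0, 0.707]
contact_force: [-0.5, -0.4, -1.7]
grip_width: 0.0249
```

```bash
python3 - <<'E'
from h import *
p,d,T=snap('w11')
e=arm.sense()['eef_pos']
overlay('w11',e[:2],e[2]-.0066,'w11o',(230,210,390,330),[(.5329,.1155)],body='bolt')
E
```

```text
t 22.1 [0.53277002 0.11525843 0.1262805 ] [[-0.0, 0.001, 1.0], [-0.0, 1.0, -0.001], [-1.0, -0.0, -0.0]]
```

View pics/w11o.png

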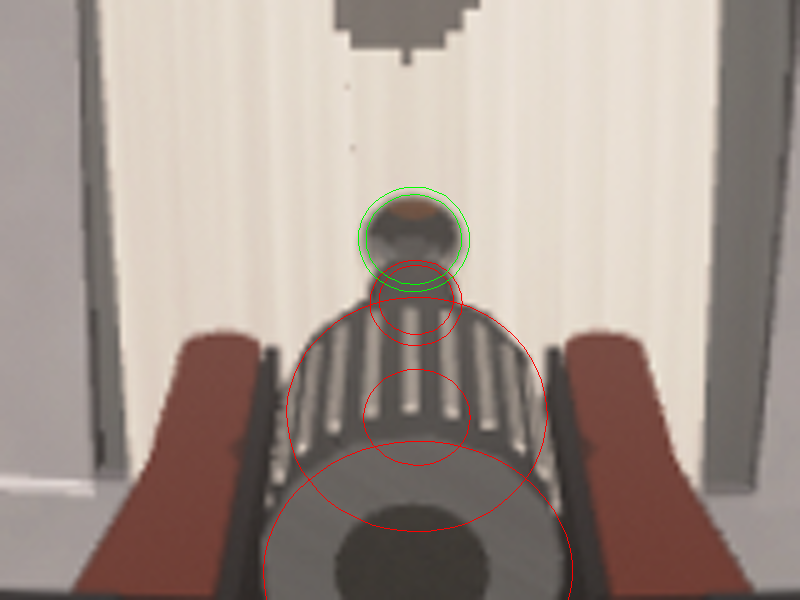

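View pics/w11.png

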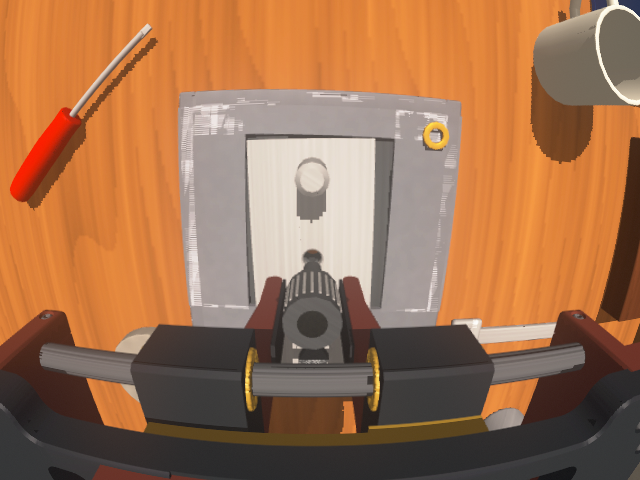

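>>> step_arm --moves '[{"x": 0.0, "y": 0.0, "z": -0.006, "rx": 0, "ry": 0, "rz": 0, "gripper": 0.2}, {"x": 0.0, "y": 0.0, "z": -0.012, "rx": 0, "ry": 0, "rz": 0, "gripper": 0.2}, {"x": 0.0, "y": 0.0, "z": -0.016, "rx": 0, "ry": 0, "rz": 0, "gripper": 0.2}, {"x": 0.0, "y": 0.0, "z": -0.016, "rx": 0, "ry": 0, "rz": 0, "gripper": 0.2}, {"x": 0.0, "y": 0.0, "z": -0.016, "rx": 0, "ry": 0, "rz": 0, "gripper": 0.2}]'

```text
t: 22.6
eef_pos: [0.5327, 0.1156, 0.1101]
tcp_rot: [0.0, 0.707, -0.0, 0.707]
contact_force: [-0.5, -0.7, -0.9]
grip_width: 0.0252
```

```bash
python3 - <<'E'
from h import *
p,d,T=snap('w12')
e=arm.sense()['eef_pos']
overlay('w12',e[:2],e[2]-.0066,'w12o',(230,210,390,330),[(.5329,.1155)],body='bolt')
E
```

```text
t 22.65 [0.53269046 0.11564853 0.11009554] [[-0.0, 0.001, 1.0], [-0.0, 1.0, -0.001], [-1.0, -0.0, -0.0]]
```

View pics/w12o.png

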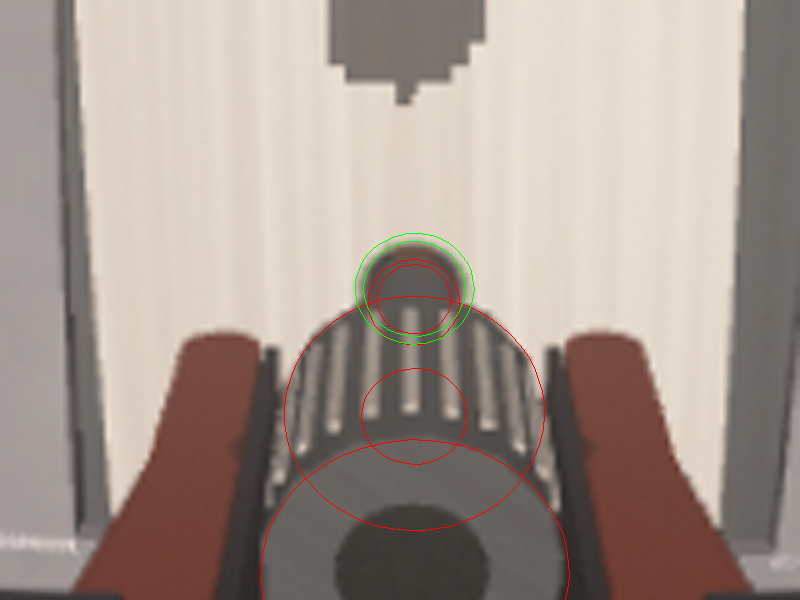

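>>> step_arm --moves '[{"x": 0.0, "y": 0.0, "z": -0.002, "rx": 0, "ry": 0, "rz": 0, "gripper": 0.2}, {"x": 0.0, "y": 0.0, "z": -0.004, "rx": 0, "ry": 0, "rz": 0, "gripper": 0.2}, {"x": 0.0, "y": 0.0, "z": -0.006, "rx": 0, "ry": 0, "rz": 0, "gripper": 0.2}, {"x": 0.0, "y": 0.0, "z": -0.006, "rx": 0, "ry": 0, "rz": 0, "gripper": 0.2}]'

```text
t: 23.05
eef_pos: [0.5327, 0.1155, 0.104]
tcp_rot: [0.0, 0.707, -0.0, 0.707]
contact_force: [0.4, -1.0, -2.6]
grip_width: 0.0252
```

>>> step_arm --moves '[{"x": 0.0, "y": 0.0, "z": -0.002, "rx": 0, "ry": 0, "rz": 0, "gripper": 0.2}, {"x": 0.0, "y": 0.0, "z": -0.004, "rx": 0, "ry": 0, "rz": 0, "gripper": 0.2}, {"x": 0.0, "y": 0.0, "z": -0.006, "rx": 0, "ry": 0, "rz": 0, "gripper": 0.2}, {"x": 0.0, "y": 0.0, "z": -0.008, "rx": 0, "ry": 0, "rz": 0, "gripper": 0.2}, {"x": 0.0, "y": 0.0, "z": -0.008, "rx": 0, "ry": 0, "rz": 0, "gripper": 0.2}]'

```text
t: 23.55
eef_pos: [0.5327, 0.1155, 0.0959]
tcp_rot: [0.0, 0.707, -0.0, 0.707]
contact_force: [-0.0, -2.2, -3.4]
grip_width: 0.0251
```

>>> step_arm --moves '[{"x": 0.0, "y": 0.0, "z": -0.001, "rx": 0, "ry": 0, "rz": 0, "gripper": 0.2}, {"x": 0.0, "y": 0.0, "z": -0.002, "rx": 0, "ry": 0, "rz": 0, "gripper": 0.2}, {"x": 0.0, "y": 0.0, "z": -0.003, "rx": 0, "ry": 0, "rz": 0, "gripper": 0.2}, {"x": 0.0, "y": 0.0, "z": -0.003, "rx": 0, "ry": 0, "rz": 0, "gripper": 0.2}]'

```text
t: 23.95
eef_pos: [0.5328, 0.1156, 0.0932]
tcp_rot: [0.0, 0.707, -0.0, 0.707]
contact_force: [0.3, -3.9, -1.3]
grip_width: 0.025
```

>>> step_arm --moves '[{"x": 0.0, "y": -0.0005, "z": 0.0, "rx": 0, "ry": 0, "rz": 0, "gripper": 0.2}, {"x": 0.0, "y": -0.0005, "z": -0.001, "rx": 0, "ry": 0, "rz": 0, "gripper": 0.2}, {"x": 0.0, "y": -0.0005, "z": -0.002, "rx": 0, "ry": 0, "rz": 0, "gripper": 0.2}, {"x": 0.0, "y": -0.0005, "z": -0.002, "rx": 0, "ry": 0, "rz": 0, "gripper": 0.2}]'

```text
t: 24.35
eef_pos: [0.5328, 0.1153, 0.0911]
tcp_rot: [0.0, 0.707, -0.0, 0.707]
contact_force: [0.8, -2.2, -2.1]
grip_width: 0.0252
```

Past the bar face with no resistance; continuing.

>>> step_arm --moves '[{"x": 0.0, "y": -0.0003, "z": -0.001, "rx": 0, "ry": 0, "rz": 0, "gripper": 0.2}, {"x": 0.0, "y": -0.0003, "z": -0.002, "rx": 0, "ry": 0, "rz": 0, "gripper": 0.2}, {"x": 0.0, "y": -0.0003, "z": -0.003, "rx": 0, "ry": 0, "rz": 0, "gripper": 0.2}, {"x": 0.0, "y": -0.0003, "z": -0.005, "rx": 0, "ry": 0, "rz": 0, "gripper": 0.2}, {"x": 0.0, "y": -0.0003, "z": -0.007, "rx": 0, "ry": 0, "rz": 0, "gripper": 0.2}, {"x": 0.0, "y": -0.0003, "z": -0.007, "rx": 0, "ry": 0, "rz": 0, "gripper": 0.2}]'

```text
t: 24.95
eef_pos: [0.5325, 0.1149, 0.0839]
tcp_rot: [0.0, 0.707, -0.0, 0.707]
contact_force: [0.7, 1.4, -0.9]
grip_width: 0.0254
```

>>> step_arm --moves '[{"x": 0.0, "y": 0.0001, "z": -0.001, "rx": 0, "ry": 0, "rz": 0, "gripper": 0.2}, {"x": 0.0, "y": 0.0001, "z": -0.002, "rx": 0, "ry": 0, "rz": 0, "gripper": 0.2}, {"x": 0.0, "y": 0.0001, "z": -0.004, "rx": 0, "ry": 0, "rz": 0, "gripper": 0.2}, {"x": 0.0, "y": 0.0001, "z": -0.006, "rx": 0, "ry": 0, "rz": 0, "gripper": 0.2}, {"x": 0.0, "y": 0.0001, "z": -0.0075, "rx": 0, "ry": 0, "rz": 0, "gripper": 0.2}, {"x": 0.0, "y": 0.0001, "z": -0.0075, "rx": 0, "ry": 0, "rz": 0, "gripper": 0.2}]'

```text
t: 25.55
eef_pos: [0.5326, 0.1149, 0.0765]
tcp_rot: [0.0, 0.707, -0.0, 0.707]
contact_force: [-0.1, -0.1, -0.5]
grip_width: 0.0255
```

>>> step_arm --moves '[{"x": 0.0, "y": 0.0, "z": -0.0007, "rx": 0, "ry": 0, "rz": 0, "gripper": 0.2}, {"x": 0.0, "y": 0.0, "z": -0.0014, "rx": 0, "ry": 0, "rz": 0, "gripper": 0.2}, {"x": 0.0, "y": 0.0, "z": -0.0021, "rx": 0, "ry": 0, "rz": 0, "gripper": 0.2}, {"x": 0.0, "y": 0.0, "z": -0.0021, "rx": 0, "ry": 0, "rz": 0, "gripper": 0.2}]'

```text
t: 25.95
eef_pos: [0.5328, 0.115, 0.0746]
tcp_rot: [0.0, 0.707, -0.0, 0.707]
contact_force: [-0.7, 0.1, -1.9]
grip_width: 0.0254
```

>>> step_arm --moves '[{"x": 0.0, "y": 0.0, "z": -0.0005, "rx": 0, "ry": 0, "rz": 0, "gripper": 0.2}, {"x": 0.0, "y": 0.0, "z": -0.0008, "rx": 0, "ry": 0, "rz": 0, "gripper": 0.2}, {"x": 0.0, "y": 0.0, "z": -0.0008, "rx": 0, "ry": 0, "rz": 0, "gripper": 0.2}]'

```text
t: 26.25
eef_pos: [0.5328, 0.115, 0.0745]
tcp_rot: [0.0, 0.707, -0.0, 0.707]
contact_force: [-2.7, -0.8, 7.2]
grip_width: 0.0252
```

>>> step_arm --moves '[{"x": 0, "y": 0.0, "z": 0.0006, "rx": 0, "ry": 0, "rz": 0, "gripper": 0.4}, {"x": 0, "y": 0.0, "z": 0.0006, "rx": 0, "ry": 0, "rz": 0, "gripper": 0.55}, {"x": 0, "y": 0.0, "z": 0.0006, "rx": 0, "ry": 0, "rz": 0, "gripper": 0.55}, {"x": 0, "y": 0.0, "z": 0.02, "rx": 0, "ry": 0, "rz": 0, "gripper": 0.55}, {"x": 0, "y": 0.0, "z": 0.06, "rx": 0, "ry": 0, "rz": 0, "gripper": 0.55}, {"x": 0, "y": -0.02, "z": 0.1, "rx": 0, "ry": 0, "rz": 0, "gripper": 0.55}, {"x": 0, "y": -0.04, "z": 0.13, "rx": 0, "ry": 0, "rz": 0, "gripper": 0.55}, {"x": 0, "y": -0.05, "z": 0.13, "rx": 0, "ry": 0, "rz": 0, "gripper": 0.55}]'

```text
t: 27.05
eef_pos: [0.5354, 0.0642, 0.2081]
tcp_rot: [0.001, 0.704, -0.0, 0.71]
contact_force: [-0.4, 0.3, 0.2]
grip_width: 0.0483
```

>>> step_arm --moves '[{"x": 0, "y": 0, "z": 0, "rx": 0, "ry": 0, "rz": 0, "gripper": 0.55}, {"x": 0, "y": 0, "z": 0, "rx": 0, "ry": 0, "rz": 0, "gripper": 0.55}]'

```text
t: 27.25
eef_pos: [0.5319, 0.065, 0.2026]
tcp_rot: [0.0, 0.708, -0.0, 0.706]
contact_force: [0.2, 1.1, -0.1]
grip_width: 0.0483
```

```bash
python3 - <<'E'
from h import *
p,d,T=snap('w13')
def hgt(u,v):
    m=arm.camera_model('wrist');f=foc(m);a=u-m['cx'];b=v-m['cy'];r=np.hypot(a,b);th=r/f
    z=d[v,u];c=np.array([a/r*np.tan(th)*z,b/r*np.tan(th)*z,z,1]);return (T@c)[:3].round(4)
for X in ([.5324,.170,.105],[.5329,.1155,.1],[.533,.143,.068],[.60,.143,.06]):
    u,v=map(lambda q:int(round(q)),w2wpx(T,X)); print(u,v,hgt(u,v))
q,_=arm.capture('scene');cv2.imwrite('pics/s13.png',cv2.resize(q[180:320,150:480,::-1],None,fx=2.4,fy=2.4))
overlay('w13',(.5327,.1153),.068,'w13o',(220,100,420,260),[],body='bolt',fx=4)
E
```

```text
t 27.3 [0.53190726 0.0649826  0.20260135] [[-0.002, 0.001, 1.0], [0.0, 1.0, -0.001], [-1.0, 0.0, -0.002]]
313 93 [0.5324 0.1699 0.1056]
314 170 [0.5331 0.1154 0.1004]
314 131 [0.5333 0.1431 0.0676]
395 133 [0.5999 0.1428 0.06  ]
```

View pics/w13o.png

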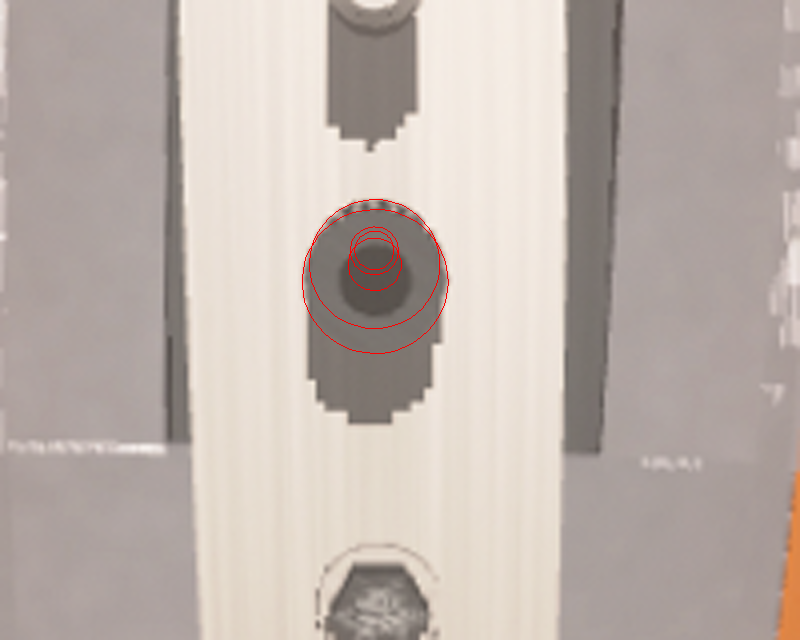

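View pics/s13.png

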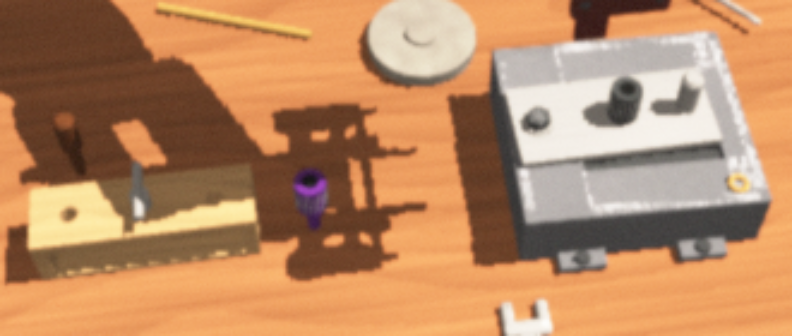

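Depth puts the drift's head top at 105.6 mm (105 expected) and the bolt's at 100.4 mm (100 expected), so both are home. Everything else is where it was and the gripper is clear, so I'm handing in.

```bash
python3 -c "
from station import arm
print(arm.sense()['contact_force'],arm.sense()['t']); print(arm.close_job())"
```

```text
[ 0.04522476 -0.98930962  0.77553509] 27.35
the job is handed in; nothing more can be done
None
```

The drift is fully home in the far hole and the knurled bolt is fully home in the middle hole. I let go of both and handed the job in at 27.35 s.

- **Finding the hole:** I lowered the drift through the plate's far hole and felt along the bar. It dropped into the bar's far hole about 18 mm clockwise of the start, and the plate moved only with the drift. Readings between moves peaked at about 12.5 N down and 9 N sideways while feeling.
- **Seating:** I eased the drift down with almost no resistance until its shoulder met the plate at about 4 N. I then moved it about 1 mm to centre the holes. The bolt went in freely and its head rested on the plate at about 7 N.
- **Last checks:** Depth readings put the drift's top at 105.6 mm (105 expected) and the bolt's at 100.4 mm (100 expected). In the last pictures both stand upright, and the T-headed screw, the washer and both look-alikes have not visibly moved. The gripper was open and clear.
- **Disagreements:** No check failed. The drift sat about 1° off upright in the grip before insertion, which I corrected with a small tilt of the tool. The gripper read the drift's head as 17.2 mm across instead of 18 mm, which changed nothing.

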